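Clamp a strip canvas in the table easel

ROBOT

A 7-joint arm with a two-finger parallel gripper is mounted at the origin on a cart in front of the work surface, level with it; the furniture and walls round the work are solid. World frame = base frame: x ahead of the robot, y to its left, z up, the work surface at z = 0. Lengths are in m, angles in degrees, forces in N, time in s.
With the tool pointing down it reaches from about 0.425 to 0.875 m from the base axis. Payload 4.7 kg.
Tool frame: the origin (TCP) lies at the very end of the fingers, on their centre line; the grasp point (between the pads) lies 19 mm behind it (pinch_z is the distance from the TCP to the grasp point, in m); z points along the fingers, y is the direction in which the jaws open and shut (so a half turn about z gives the same grasp; the last joint's range is limited). The gripper opens to 87 mm and grips with 3 to 60 N. Pads are 19 mm wide; open, the fingers measure 117 mm over their backs; the gripper's body (75 mm by 190 mm) begins 51 mm behind the grasp point.
Start: joints at [-76.026, 18.392, -4.016, 83.108, 1.295, 78.541, -3.26], TCP at [0.148, 0.633, 0.192] pointing down, gripper open.
Joint ranges: [-163.93, 163.93], [-17.29, 119.83], [-79.2, 71.16], [3.27, 140.29], [-89.18, 269.18], [5.43, 117.66], [-154.24, 154.24]. Speed limits (degrees/s): [147.25, 147.25, 180, 180, 180, 180, 180].

INTERFACE

Orientations are given as [roll, pitch, yaw] about the fixed x, y, z axes, in that order (R = Rz(yaw) Ry(pitch) Rx(roll)).
In Python, from cell import get_obs, read_camera, camera_params, sign_off, pinch_z gives the robot as it stands.
- The arm moves only by the shell command python3 -m handwheel 'ROWS' [FORCE]. ROWS is JSON, a list of rows, each a list of 5 numbers: the finger opening in m, from 0 to 0.087, then the shift along the tool's x, y, z in m, then the turn about the tool's z in rad. In form: [[jaw, tx, ty, tz, twist], ...]. A call has 1 to 20 rows; each row is the pose to reach, as a shift and turn from the pose commanded when the call began, along the tool's axes at that moment; what a row does not reach only later rows make up. A row lasts 1/10 s, in which the tool goes at most 50 mm and 8.59 degrees, less where a joint would pass 70% of its speed; a pose out of reach is approached as far as the arm can. A call with a gripper value outside its range is refused whole. The fingers move at their own pace and stop on an object; FORCE is the grip in N (left out, the last holds). Time passes only in rows, so rows that repeat a pose let the fingers close. It gives the time, the measured TCP pose, the force and the opening at its end, in the units of the state.
- get_obs(): the state, without advancing time (a new reading comes with each control period).
- read_camera(name): name is "scene" or "top" or "wrist"; returns the picture (384x512x3 uint8, blue, green, red); there is no depth.
- camera_params(name): a dict with "camera_matrix" (3x3 intrinsics, pixels), "R" (3x3) and "t" (3): a world point X has camera coordinates R X + t. Camera axes: x right, y down, z forward; pixel columns grow to the right and rows downward; lengths in m; the calibration is good to about 2 mm. A picture is of the moment at which its call begins: read the wrist's pose just before it. camera_params takes no time and is no camera call; for the wrist camera it gives the pose at the moment of the call.
- sign_off(): hands the job in, once; it reports no verdict.
The state is a dict: "time_s": time; "qpos": joint angles; "joint_velocities": joint speeds; "effort": joint torques, N m; "tool_pos": TCP position; "tool_rot": TCP orientation; "force": force on the tool from outside, world axes, zero at the start; "wrist_torque": the same for the moment, N m; "grip_width": finger opening in m.
Only numpy, scipy, OpenCV 4.12 (cv2) and the standard library are available. Lean on these libraries where they do the work, as an engineer would, in place of code of your own. Each camera call takes 0.05 s, during which the arm holds its last target.

TASK

Gently lay the small painted strip canvas, picture side up, lengthwise and centred on the two battens of the flat-lying wooden table easel, between its ledge and its clamp. Then pinch the clamp's red lever and thumb post together, keep them squeezed while you slide the clamp along the toothed mast until its sprung jaw has pushed the canvas against the ledge and the jaw's springs are mostly pressed in but not bottomed out, and let go so that the tooth drops into a notch and the canvas stays held. Do not force the clamp over the teeth or crush the canvas, and leave everything else on the table alone.

Things in the scene. Friction and masses are not known exactly. Their poses are not given: they have to be found in the camera images.
- canvas: loose white strip canvas with a blue, teal and yellow picture on top, 54 mm wide, 20 mm thick, 0.16 kg; grip it across its width. Origin on its underside, on the middle line; x along its length, z up through the picture. It reaches 70 mm from the origin to -x, but 60 to 94 mm to +x: its length (130 to 164 mm) varies and is not measured. Either end may face the ledge
- easel: fixed wooden table easel lying flat: mast along its x (x -147 to +217 mm, 82 mm wide, 20 mm high) on two 200 mm cross bars. Origin on the table under the mast's middle line; x points from ledge to clamp. Canvas and clamp lie on two battens (centres 24 mm either side of the middle line, 14 mm wide, tops 28 mm above the table); between them a steel rack, a notch every 6 mm, top 27 mm high
- easel_ledge: fixed ledge across the lower end of the mast, 190 mm long, top 46 mm above the table. Origin on the middle line, on its cork face, 20 mm above the table, 120 mm to -x of the easel's origin; the face looks to the easel's +x
- clamp_grip (a point): where to pinch the aluminium clamp from above, along the easel's x: 76 mm above the table, on the middle line. Thumb post (10 x 30 mm, top 92 mm): outer face 19 mm to the easel's +x. Red lever (26 mm wide, top 92 mm): outer face here 30 mm to -x when let go, 19 mm when squeezed. So 49 mm across let go, 38 mm squeezed. Keep fingertips over 52 mm high: jaw guides and pawl arm lie below
- jaw_face (a point): middle of the rubber face of the clamp's sprung jaw with its springs at rest (the point does not move as they give); 89 mm to the easel's -x of clamp_grip, 38 mm above the table. The jaw bar is 52 mm wide, 30 to 46 mm above the table. It gives 15 mm: pushes 5 N at first touch, 0.5 N more per mm, 12.5 N when bottomed, then it is rigid
- canvas_clamp (a joint): clamp travel in m: 0 farthest from the ledge, 0.1 nearest; jaw face (springs at rest) to ledge face is 0.205 minus this. Lever squeezed: slides with 0.3 N friction plus 80 N per m/s drag. Lever let go: the tooth locks it both ways. Let go under jaw pressure it follows the opening fingers back about 3 mm, then springs up to 6 mm farther to the next notch
- clamp_lever (a joint): angle of the red lever in rad: 0 let go, tooth down in a notch; about 0.12 tooth riding on top of the rack; 0.25 squeezed to its stop, tooth 4 mm clear. A spring returns it: 7 N at grip height when let go, 11 N squeezed. 20 to 40 N of grip holds it squeezed. Left at 0.04 to 0.12 the tooth has caught on an edge: squeeze again and let go 1 or 2 mm farther on
- beaker: bystander, leave alone: clear blue plastic beaker, 67 mm across, 94 mm high, standing, origin under its centre
- tube_orange: bystander, leave alone: orange paint tube, 116 mm long, lying, origin under its centre
- ink_blue: bystander, leave alone: small blue ink dropper bottle, 25 mm across, 80 mm high, standing, origin under its centre
- tape_roll: bystander, leave alone: roll of masking tape, 94 mm across, 25 mm high, lying flat, origin under its centre
- brush_wine: bystander, leave alone: thin wine-red round brush, 200 mm long, lying, origin under its centre
- marker: bystander, leave alone: black and white marker pen, 135 mm long, lying, origin under its centre
Mind the look-alikes: they are no part of the job. Of the things that look like the canvas, the largest one is meant.

How it is judged:
By the outcome, as a careful person would: the job done as asked, in the order asked, and still so for the second after the job is handed in, with the robot touching nothing.
It also fails if it takes over 61 s, if anything falls off the work surface, if the arm or the gripper's body presses on something with over 40 N, if the wrist force passes 120 N, or if a joint passes its speed limit or range.

## Working session

There is one attempt and no reset: what is moved stays moved. The work goes in short steps, Python scripts to look and compute and a shell command to move; the robot and the scene stay as the last step left them, time stands still between calls to the robot, and variables do not carry over. Pictures are saved under pics/ and viewed, and the job is handed in when it is done.

```bash
ls; mkdir -p pics; python3 - <<'E'
from cell import *
import cv2
o=get_obs(); print(o)
print(pinch_z)
for n in ["scene","top","wrist"]:
    p=camera_params(n); print(n,p)
    cv2.imwrite(f"pics/{n}0.png",read_camera(n))
E
```

```text
pics
{'time_s': 0.0, 'qpos': array([-76.02718883,  18.43823641,  -4.0151112 ,  83.17424401,
         1.29560445,  78.5416161 ,  -3.26056426]), 'joint_velocities': array([-0.00495151,  0.00714142, -0.04836621,  0.06418223,  0.0164652 ,
        0.07059828, -0.06571759]), 'effort': array([ 3.43779884e-04, -4.91285706e+01, -4.03736411e-01, -3.12531388e+01,
       -6.39723195e-02,  4.39381355e-02,  1.66227560e-04]), 'tool_pos': array([0.14796284, 0.63230603, 0.19047662]), 'tool_rot': array([-1.79891179e+02,  6.51283457e-03,  1.66836088e+02]), 'force': array([-0.09621534, -0.12859485, -0.40836109]), 'wrist_torque': array([ 0.0174525 , -0.00314296,  0.03542231]), 'grip_width': 0.08693220810230998}
0.0187
scene {'camera_matrix': array([[363.41263932,   0.        , 261.70254236],
       [  0.        , 363.41263932, 187.33586311],
       [  0.        ,   0.        ,   1.        ]]), 'R': array([[ 0.64874176, -0.76099005, -0.00531835],
       [-0.46884014, -0.39416052, -0.79045962],
       [ 0.59943562,  0.51529762, -0.61249107]]), 't': array([-0.32473926,  0.35748622,  0.62514322])}
top {'camera_matrix': array([[381.24304723,   0.        , 260.03041893],
       [  0.        , 381.24304723, 185.3368362 ],
       [  0.        ,   0.        ,   1.        ]]), 'R': array([[-0.00827493, -0.999451  , -0.03208145],
       [-0.99453845,  0.01156384, -0.10372825],
       [ 0.10404229,  0.03104789, -0.99408814]]), 't': array([0.11096972, 0.61188243, 1.03444511])}
wrist {'camera_matrix': array([[275.34959581,   0.        , 253.98446959],
       [  0.        , 275.34959581, 190.9118376 ],
       [  0.        ,   0.        ,   1.        ]]), 'R': array([[ 0.22825265,  0.97359944, -0.00220424],
       [ 0.93813893, -0.21933261,  0.26793388],
       [ 0.26037681, -0.0632245 , -0.96343478]]), 't': array([-0.64816892, -0.03260781,  0.39061729])}
```

View pics/scene0.png

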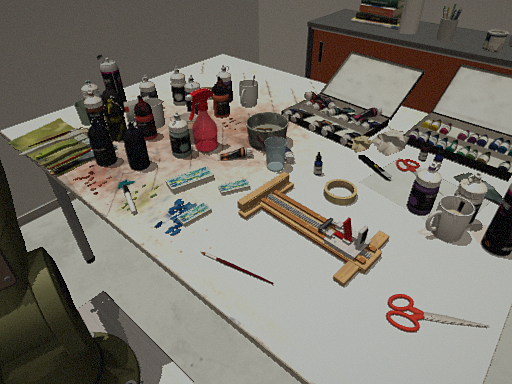

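View pics/top0.png

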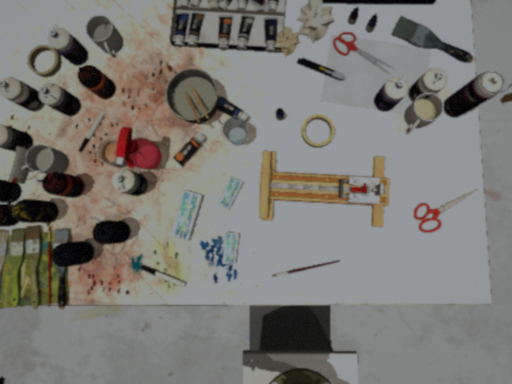

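View pics/wrist0.png

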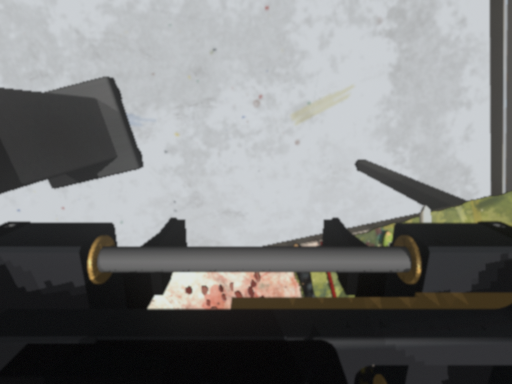

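```bash
python3 - <<'E'
import cv2
t=cv2.imread("pics/top0.png"); s=cv2.imread("pics/scene0.png")
cv2.imwrite("pics/t_can.png",cv2.resize(t[170:290,160:300],None,fx=5,fy=5,interpolation=cv2.INTER_CUBIC))
cv2.imwrite("pics/t_eas.png",cv2.resize(t[140:235,250:400],None,fx=5,fy=5,interpolation=cv2.INTER_CUBIC))
cv2.imwrite("pics/s_eas.png",cv2.resize(s[150:290,150:400],None,fx=3.2,fy=3.2,interpolation=cv2.INTER_CUBIC))
E
```

```text
(no output)
```

View pics/t_can.png

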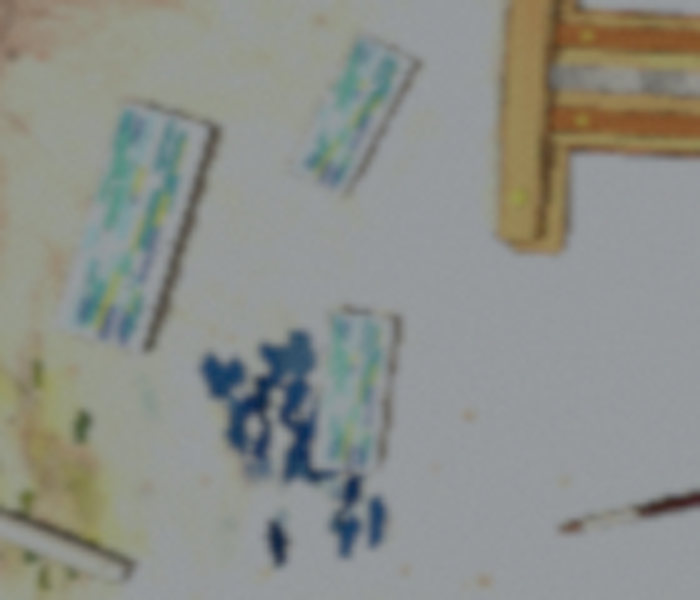

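View pics/t_eas.png

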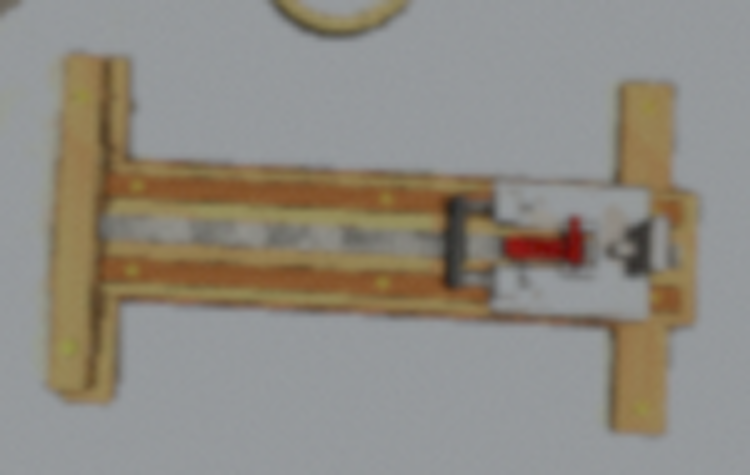

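View pics/s_eas.png

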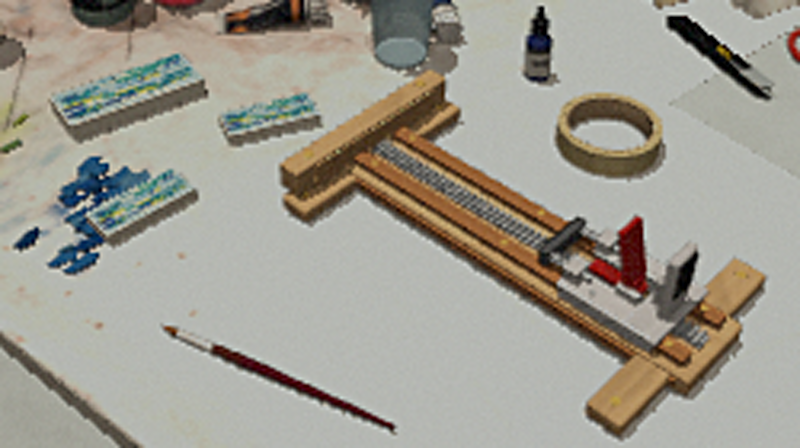

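```bash
cat > h.py <<'E'
import numpy as np,cv2
from cell import *
def ray(p,uv,z):
    K,R,t=np.array(p["camera_matrix"]),np.array(p["R"]),np.array(p["t"])
    uv=np.atleast_2d(uv).astype(float); d=np.c_[uv,np.ones(len(uv))]@np.linalg.inv(K).T@R
    c=-R.T@t; s=(z-c[2])/d[:,2]; return c+s[:,None]*d
def proj(p,X):
    X=np.atleast_2d(X); c=X@p["R"].T+p["t"]; u=c@p["camera_matrix"].T; return u[:,:2]/u[:,2:]
E
python3 - <<'E'
from h import *
np.set_printoptions(precision=4,suppress=True)
T=camera_params("top"); S=camera_params("scene")
f=lambda a,o,s: np.array(a)/s+o+0.5/s-0.5
c=ray(T,f([(130,100),(212,122),(148,347),(70,325)],(160,170),5),.020); print("canvas top cam",c)
c=ray(S,f([(52,97),(184,54),(205,88),(72,138)],(150,150),3.2),.020); print("canvas scene\n",c)
print("ledge top",ray(T,f([(68,55),(102,55),(85,388),(50,388)],(250,140),5),.046))
print("ledge scene",ray(S,f([(282,168),(432,73),(443,88),(294,190)],(150,150),3.2),.046))
print("mast right",ray(T,f([(694,195),(690,322)],(250,140),5),.020))
print("mast sides up/low",ray(T,f([(130,165),(600,183),(120,297),(600,320)],(250,140),5),.020))
print("jaw bar top",ray(T,f([(448,200),(465,200),(445,287),(462,287)],(250,140),5),.046))
print("lever/post top",ray(T,f([(568,215),(584,215),(570,264),(584,264),(654,218),(670,218),(652,268),(668,268)],(250,140),5),.092))
E
```

```text
canvas top cam [[0.6046 0.3178 0.02  ]
 [0.5915 0.2707 0.02  ]
 [0.4649 0.3059 0.02  ]
 [0.4775 0.3503 0.02  ]]
canvas scene
 [[0.4773 0.3548 0.02  ]
 [0.6046 0.3127 0.02  ]
 [0.5788 0.256  0.02  ]
 [0.4505 0.2917 0.02  ]]
ledge top [[0.7092 0.0948 0.046 ]
 [0.7089 0.0758 0.046 ]
 [0.5236 0.0872 0.046 ]
 [0.5237 0.1064 0.046 ]]
ledge scene [[0.5189 0.0983 0.046 ]
 [0.7055 0.086  0.046 ]
 [0.6934 0.0643 0.046 ]
 [0.5052 0.0719 0.046 ]]
mast right [[ 0.6292 -0.256   0.02  ]
 [ 0.5578 -0.2507  0.02  ]]
mast sides up/low [[ 0.6503  0.0607  0.02  ]
 [ 0.6367 -0.2039  0.02  ]
 [ 0.5751  0.0673  0.02  ]
 [ 0.5594 -0.2009  0.02  ]]
jaw bar top [[ 0.625  -0.1138  0.046 ]
 [ 0.6249 -0.1231  0.046 ]
 [ 0.577  -0.1108  0.046 ]
 [ 0.5769 -0.12    0.046 ]]
lever/post top [[ 0.6109 -0.1681  0.092 ]
 [ 0.6108 -0.1764  0.092 ]
 [ 0.5851 -0.1682  0.092 ]
 [ 0.585  -0.1755  0.092 ]
 [ 0.6088 -0.2128  0.092 ]
 [ 0.6087 -0.2211  0.092 ]
 [ 0.5825 -0.2107  0.092 ]
 [ 0.5824 -0.219   0.092 ]]
```

```bash
cat >> h.py <<'E'
from scipy.spatial.transform import Rotation as Ro
def delta(x,y,z,yaw):
    o=get_obs(); R=Ro.from_euler('xyz',o["tool_rot"],degrees=True)
    d=R.inv().apply(np.array([x,y,z])-o["tool_pos"])
    tw=-(yaw-o["tool_rot"][2]); tw=(tw+180)%360-180
    print("t",o["time_s"],"pos",o["tool_pos"].round(4),o["tool_rot"].round(2),"F",o["force"].round(2),"w",round(o["grip_width"],4),"q7",o["qpos"].round(1))
    print("DELTA",d.round(4),"twist",np.radians(tw).round(4),"rows",np.linalg.norm(d)/.05,abs(tw)/8.59)
E
python3 -c "
from h import *
delta(.535+.03,.311-.008,.19,165)"
```

```text
t 0.15 pos [0.148  0.6325 0.1907] [-179.92    0.    166.84] F [-0.63  0.96  0.  ] w 0.0871 q7 [-76.   18.4  -4.   83.2   1.3  78.5  -3.3]
DELTA [-0.4811 -0.2259  0.0011] twist 0.0321 rows 10.629351131081725 0.21395344848881806
```

```bash
python3 -m handwheel '[[0.087,-0.04,-0.019,0,0.003],[0.087,-0.08,-0.038,0,0.006],[0.087,-0.12,-0.056,0,0.01],[0.087,-0.16,-0.075,0,0.013],[0.087,-0.2,-0.094,0,0.016],[0.087,-0.24,-0.113,0,0.02],[0.087,-0.28,-0.132,0,0.023],[0.087,-0.32,-0.15,0,0.026],[0.087,-0.36,-0.169,0,0.03],[0.087,-0.4,-0.188,0,0.032],[0.087,-0.44,-0.207,0,0.032],[0.087,-0.481,-0.226,0,0.032],[0.087,-0.481,-0.226,0,0.032],[0.087,-0.481,-0.226,0,0.032],[0.087,-0.481,-0.226,0,0.032]]'; python3 - <<'E'
from h import *
p=camera_params("wrist"); cv2.imwrite("pics/w1.png",read_camera("wrist")); np.save("w1.npy",p)
delta(.535,.311,.1,165)
E
```

```text
time_s: 1.65
tool_pos: [0.5637, 0.3048, 0.1912]
tool_rot: [180.0, -0.1, 165.1]
force: [-0.7, 0.7, 0.1]
grip_width: 0.087
t 1.7 pos [0.5635 0.3051 0.1913] [ 1.7997e+02 -7.0000e-02  1.6517e+02] F [0.41 0.21 0.33] w 0.087 q7 [-41.8  17.3  13.9  85.1  -4.3  78.1  47.5]
DELTA [ 0.0289 -0.0017  0.0914] twist 0.0029 rows 1.916853046490014 0.019315499137753635
```

View pics/w1.png

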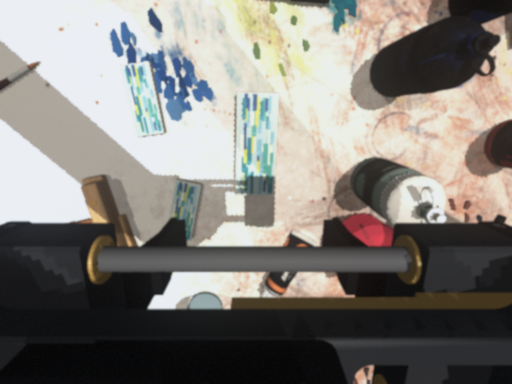

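```bash
python3 - <<'E'
from h import *
np.set_printoptions(precision=4,suppress=True)
p=np.load("w1.npy",allow_pickle=True).item()
im=cv2.imread("pics/w1.png")
cv2.imwrite("pics/w1c.png",cv2.resize(im[80:240,160:340],None,fx=3.7,fy=3.7,interpolation=cv2.INTER_CUBIC))
c=ray(p,[(237.5,93),(278,94),(274,227),(236,192)],.02);print(c)
print(np.linalg.norm(c[0]-c[1]),np.linalg.norm(c[1]-c[2]),np.degrees(np.arctan2(*(c[2]-c[1])[1::-1])))
print(proj(p,[.535,.311,.02]))
E
```

```text
[[0.4626 0.3095 0.02  ]
 [0.4768 0.3581 0.02  ]
 [0.6495 0.3105 0.02  ]
 [0.5858 0.2724 0.02  ]]
0.05066736823187736 0.17914502395124127 -15.410895291876791
[[253.6161 148.8863]]
```

View pics/w1c.png

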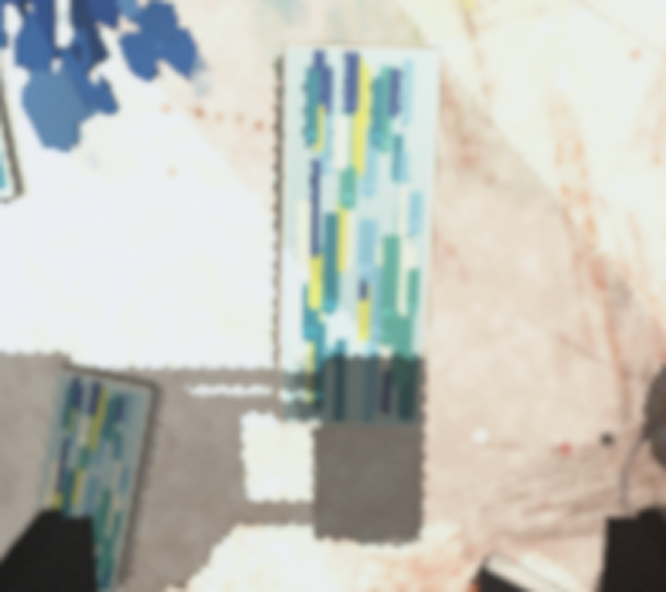

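```bash
python3 - <<'E'
from h import *
np.set_printoptions(precision=4,suppress=True)
p=np.load("w1.npy",allow_pickle=True).item()
c=ray(p,np.array([(284,47),(438,50),(418,424),(282,420)])/3.7+[159.6,79.6],.02);print(c,c.mean(0))
for i in range(4): d=c[(i+1)%4]-c[i];print(np.linalg.norm(d),np.degrees(np.arctan2(d[1],d[0])))
m=c.mean(0); delta(m[0],m[1],.06,165)
E
```

```text
[[0.4615 0.3083 0.02  ]
 [0.4758 0.3583 0.02  ]
 [0.6018 0.3202 0.02  ]
 [0.5872 0.2717 0.02  ]] [0.5316 0.3146 0.02  ]
0.052026070714245684 74.02547381413049
0.13161394684925706 -16.832042854735306
0.050627507489392466 -106.6705883400164
0.13098539867007813 163.77726892149664
t 1.7 pos [0.5635 0.3051 0.1913] [179.97  -0.07 165.17] F [0.41 0.21 0.33] w 0.087 q7 [-41.8  17.3  13.9  85.1  -4.3  78.1  47.5]
DELTA [0.0332 0.0009 0.1314] twist 0.0029 rows 2.7096409417693703 0.019315499137753635
```

```bash
python3 -m handwheel '[[0.087,0.012,0,0.045,0.01],[0.087,0.024,0,0.09,0.02],[0.087,0.032,0,0.13,0.02],[0.087,0.032,0,0.15,0.02],[0.087,0.032,0,0.165,0.02],[0.087,0.032,0,0.175,0.02],[0.087,0.032,0,0.182,0.02],[0.087,0.032,0,0.186,0.02],[0.087,0.032,0,0.186,0.02],[0.087,0.032,0,0.186,0.02]]' 12
python3 -c "
from h import *
delta(.5316,.3146,.004,164)"
```

```text
time_s: 2.7
tool_pos: [0.5348, 0.3119, 0.0064]
tool_rot: [179.9, 0.1, 163.8]
force: [-0.2, -1.2, 0.2]
grip_width: 0.0871
t 2.7 pos [0.5348 0.3119 0.0064] [1.7993e+02 6.0000e-02 1.6384e+02] F [-0.18 -1.24  0.21] w 0.0871 q7 [-42.8  23.4  12.4  99.5  -5.8  57.7  45.5]
DELTA [0.0038 0.0017 0.0024] twist -0.0028 rows 0.09667979067186448 0.01850026663207401
```

```bash
python3 -m handwheel '[[0.087,0,0.001,0.002,0],[0.07,0,0.001,0.002,0],[0.05,0,0.001,0.002,0],[0.045,0,0.001,0.002,0],[0.045,0,0.001,0.002,0],[0.045,0,0.001,0.002,0],[0.045,0,0.001,0.002,0],[0.045,0,0.001,0.002,0]]' 20
python3 -c "
from h import *
delta(.5316,.3146,.12,164)"
```

```text
time_s: 3.5
tool_pos: [0.5344, 0.3126, 0.0036]
tool_rot: [180.0, 0.0, 163.9]
force: [-0.2, -0.7, 0.5]
grip_width: 0.0466
t 3.5 pos [0.5344 0.3126 0.0036] [179.99   0.   163.85] F [-0.23 -0.73  0.5 ] w 0.0466 q7 [-42.8  23.6  12.3  99.5  -5.8  57.5  45.5]
DELTA [ 0.0032  0.0012 -0.1164] twist -0.0026 rows 2.3291809550333893 0.017200326291167724
```

```bash
python3 - <<'E'
from h import *
cv2.imwrite("pics/w2.png",read_camera("wrist"))
s=read_camera("scene"); cv2.imwrite("pics/s2.png",cv2.resize(s[110:270,90:330],None,fx=3,fy=3,interpolation=cv2.INTER_CUBIC))
E
```

```text
(no output)
```

View pics/w2.png

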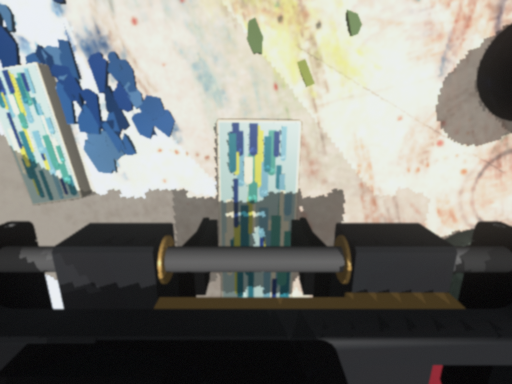

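View pics/s2.png

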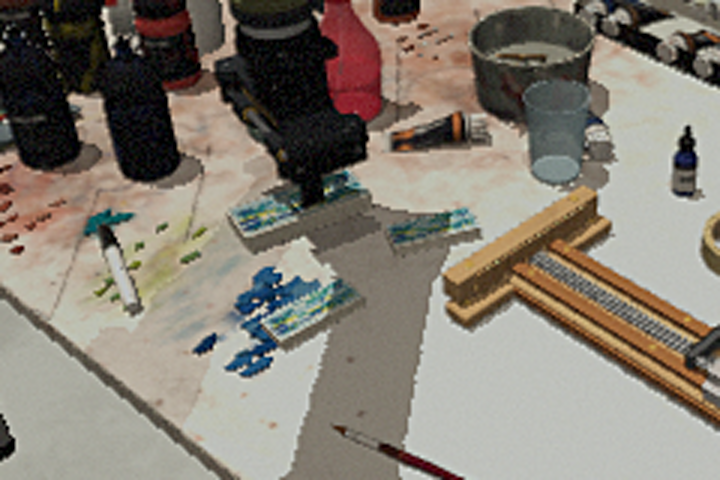

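```bash
python3 - <<'E'
from h import *
p=camera_params("wrist"); o=get_obs()
c=ray(p,[(217,120),(300,120),(218,195),(298.5,195)],.02);print(c.round(4),np.linalg.norm(c[0]-c[1]),np.linalg.norm(c[2]-c[3]))
R=Ro.from_euler('xyz',o["tool_rot"],degrees=True)
print(R.inv().apply(c-o["tool_pos"]).round(4), o["grip_width"])
E
```

```text
[[0.4609 0.3091 0.02  ]
 [0.4753 0.3586 0.02  ]
 [0.5073 0.2945 0.02  ]
 [0.5223 0.3462 0.02  ]] 0.051577517925828126 0.0538283630098233
[[ 0.0696 -0.0238 -0.0164]
 [ 0.0695  0.0278 -0.0164]
 [ 0.021  -0.0249 -0.0164]
 [ 0.021   0.029  -0.0164]] 0.04586611047438654
```

```bash
python3 -m handwheel '[[0.04,0,0,0,0],[0.035,0,0,0,0],[0.035,0,0,0,0],[0.035,0,0,0,0]]' 20
python3 -c "
from h import *
delta(.5316,.3146,.12,164)"
```

```text
time_s: 4.0
tool_pos: [0.5344, 0.3126, 0.0036]
tool_rot: [180.0, 0.0, 163.9]
force: [-0.5, 0.0, 0.3]
grip_width: 0.0353
t 4.0 pos [0.5344 0.3126 0.0036] [180.     0.   163.85] F [-0.46  0.05  0.34] w 0.0353 q7 [-42.8  23.6  12.3  99.5  -5.8  57.5  45.5]
DELTA [ 0.0032  0.0012 -0.1164] twist -0.0026 rows 2.3297300088337782 0.017012684876409966
```

```bash
python3 - <<'E'
from h import *
cv2.imwrite("pics/w3.png",read_camera("wrist"))
s=read_camera("scene"); cv2.imwrite("pics/s3.png",cv2.resize(s[110:210,140:265],None,fx=6,fy=6,interpolation=cv2.INTER_CUBIC))
E
```

```text
(no output)
```

View pics/w3.png

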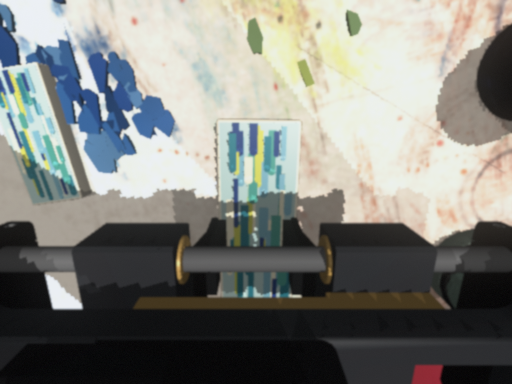

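View pics/s3.png

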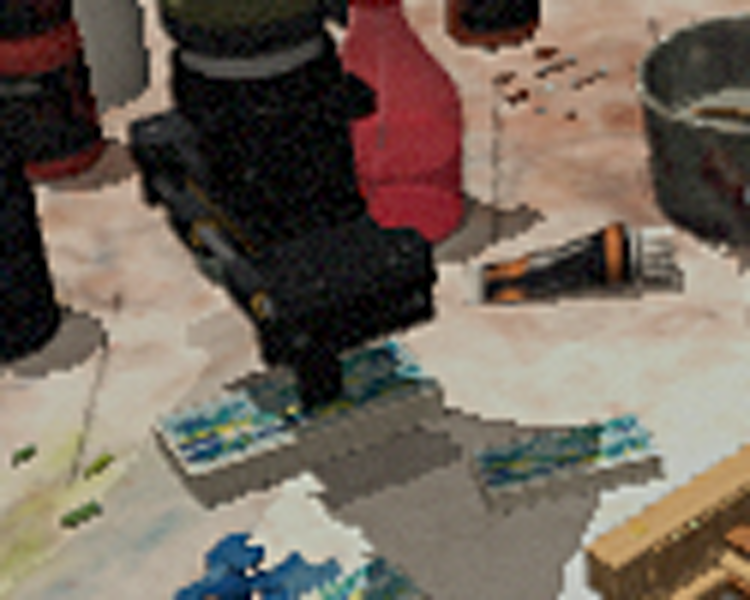

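```bash
python3 - <<'E'
from h import *
S=camera_params("scene"); o=get_obs(); R=Ro.from_euler('xyz',o["tool_rot"],degrees=True)
for z in (0,.01,.02,.03,.04): print(z,R.inv().apply(ray(S,[(192.7,176.7)],z)-o["tool_pos"]).round(4))
W=camera_params("wrist")
for s in (-1,1):
  for x in (-.0095,.0095):
    for y in (0,.015): print(s,x,y,[proj(W,R.apply([x,s*(.0177+y),-dz])+o["tool_pos"]).round(0).tolist() for dz in (0,.02,.04)])
im=cv2.imread("pics/w3.png");cv2.imwrite("pics/w3c.png",cv2.resize(im[180:300,150:350],None,fx=4,fy=4,interpolation=cv2.INTER_CUBIC))
print(o["tool_pos"])
E
```

```text
0 [[-0.0165  0.0219  0.0036]]
0.01 [[-0.0117  0.0086 -0.0064]]
0.02 [[-0.0069 -0.0047 -0.0164]]
0.03 [[-0.002  -0.0179 -0.0264]]
0.04 [[ 0.0028 -0.0312 -0.0364]]
-1 -0.0095 0 [[[232.0, 228.0]], [[229.0, 239.0]], [[227.0, 253.0]]]
-1 -0.0095 0.015 [[[212.0, 228.0]], [[208.0, 239.0]], [[202.0, 253.0]]]
-1 0.0095 0 [[[231.0, 204.0]], [[229.0, 213.0]], [[226.0, 225.0]]]
-1 0.0095 0.015 [[[211.0, 204.0]], [[206.0, 213.0]], [[201.0, 225.0]]]
1 -0.0095 0 [[[279.0, 228.0]], [[281.0, 239.0]], [[284.0, 253.0]]]
1 -0.0095 0.015 [[[298.0, 228.0]], [[303.0, 239.0]], [[308.0, 253.0]]]
1 0.0095 0 [[[279.0, 204.0]], [[282.0, 213.0]], [[285.0, 225.0]]]
1 0.0095 0.015 [[[299.0, 204.0]], [[304.0, 213.0]], [[310.0, 225.0]]]
[0.53436019 0.31256974 0.00361477]
```

View pics/w3c.png

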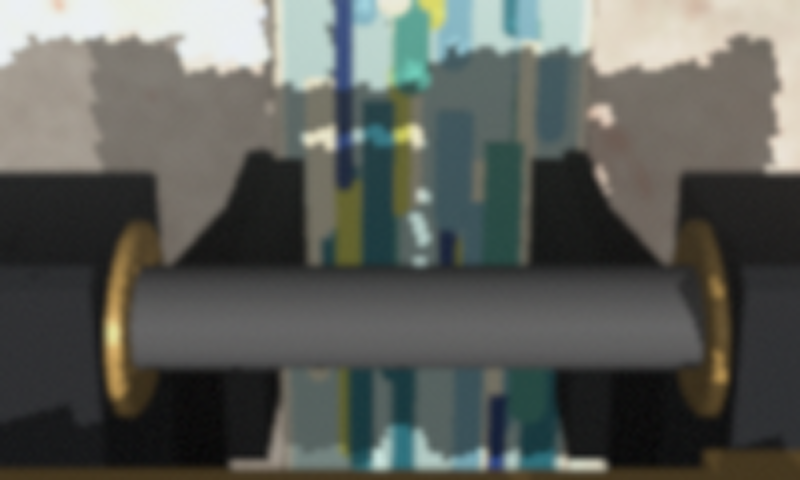

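```bash
python3 - <<'E'
from h import *
W=np.load("w1.npy",allow_pickle=True).item(); R=Ro.from_euler('xyz',[179.97,-.07,165.17],degrees=True); tp=np.array([.5635,.3051,.1913])
for s in (-1,1):
    print(s,[proj(W,R.apply([.0095,s*.0435,-dz])+tp).round(0).tolist() for dz in (0,.01,.02,.03,.04)])
im=cv2.imread("pics/w1.png");cv2.imwrite("pics/w1d.png",cv2.resize(im[180:300,150:350],None,fx=4,fy=4,interpolation=cv2.INTER_CUBIC))
s=cv2.imread("pics/s2.png")
E
```

```text
-1 [[[196.0, 203.0]], [[194.0, 208.0]], [[190.0, 213.0]], [[187.0, 218.0]], [[183.0, 224.0]]]
1 [[[315.0, 203.0]], [[318.0, 208.0]], [[321.0, 213.0]], [[325.0, 218.0]], [[329.0, 224.0]]]
```

View pics/w1d.png

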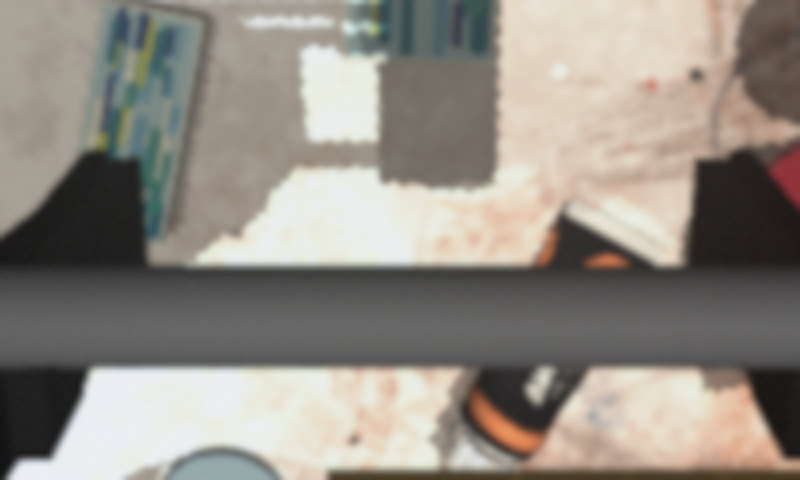

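```bash
python3 -m handwheel '[[0.087,0,0,0,0],[0.087,0,0,0,0],[0.087,0,0.002,0,0],[0.087,0,0.002,0,0],[0.087,0,0.002,0.004,0],[0.087,0,0.002,0.008,0],[0.087,0,0.002,0.012,0],[0.087,0,0.002,0.014,0],[0.087,0,0.002,0.014,0]]' 20
python3 - <<'E'
from h import *
cv2.imwrite("pics/w4.png",read_camera("wrist"))
s=read_camera("scene"); cv2.imwrite("pics/s4.png",cv2.resize(s[110:210,140:265],None,fx=6,fy=6,interpolation=cv2.INTER_CUBIC))
delta(.5316,.3146,.12,164)
E
```

```text
time_s: 5.0
tool_pos: [0.5346, 0.3142, -0.011]
tool_rot: [-180.0, -0.0, 163.9]
force: [0.5, 0.7, -1.0]
grip_width: 0.086
t 5.1 pos [ 0.5349  0.3145 -0.0105] [180.     0.   163.86] F [-0.39 -0.16 -0.54] w 0.0868 q7 [-42.8  24.7  12.1  99.8  -6.1  56.1  45.5]
DELTA [ 0.0032 -0.0008 -0.1305] twist -0.0025 rows 2.6102269368438527 0.01683502371235119
```

View pics/s4.png

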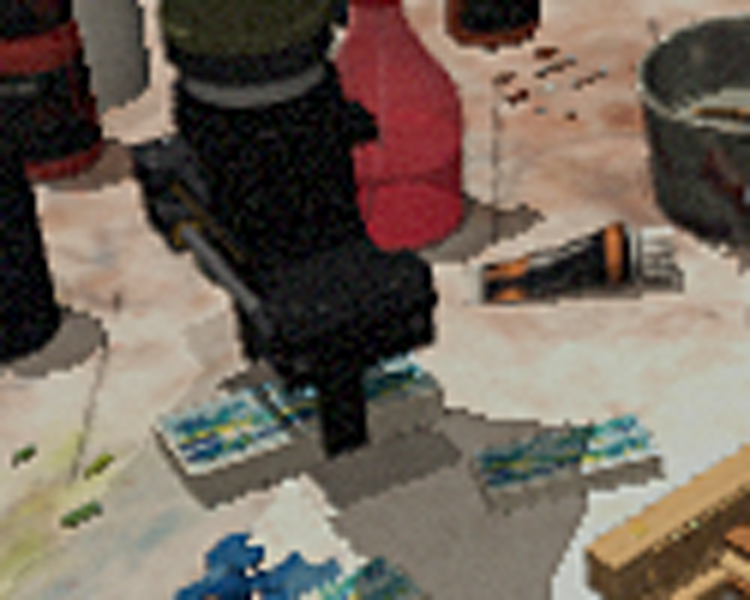

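View pics/w4.png

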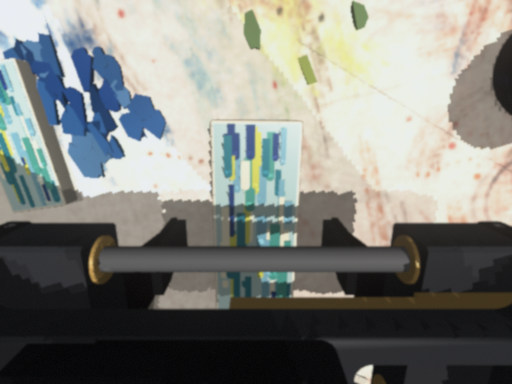

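```bash
python3 - <<'E'
from h import *
S=camera_params("scene"); o=get_obs(); R=Ro.from_euler('xyz',o["tool_rot"],degrees=True)
for px in [(325,452),(365,443)]:
  for z in (0,.01,.015,.02,.025): print(px,z,R.inv().apply(ray(S,[np.array(px)/6+[139.6,109.6]],z)-o["tool_pos"]).round(4))
E
```

```text
(325, 452) 0 [[-0.0013 -0.0205 -0.0105]]
(325, 452) 0.01 [[ 0.0033 -0.0332 -0.0205]]
(325, 452) 0.015 [[ 0.0056 -0.0395 -0.0255]]
(325, 452) 0.02 [[ 0.0079 -0.0459 -0.0305]]
(325, 452) 0.025 [[ 0.0102 -0.0522 -0.0355]]
(365, 443) 0 [[-0.0213 -0.0249 -0.0105]]
(365, 443) 0.01 [[-0.0164 -0.0375 -0.0205]]
(365, 443) 0.015 [[-0.0139 -0.0438 -0.0255]]
(365, 443) 0.02 [[-0.0115 -0.0501 -0.0305]]
(365, 443) 0.025 [[-0.009  -0.0564 -0.0355]]
```

```bash
python3 -m handwheel '[[0.087,0,0.001,0.003,0],[0.087,0,0.001,0.006,0],[0.087,0,0.001,0.009,0],[0.087,0,0.001,0.011,0],[0.087,0,0.001,0.011,0]]' 20
python3 - <<'E'
from h import *
s=read_camera("scene"); cv2.imwrite("pics/s5.png",cv2.resize(s[110:210,140:265],None,fx=6,fy=6,interpolation=cv2.INTER_CUBIC))
delta(.5316,.3146,.12,164)
E
```

```text
time_s: 5.6
tool_pos: [0.5348, 0.3152, -0.022]
tool_rot: [-180.0, -0.0, 163.9]
force: [-0.3, 0.3, -0.0]
grip_width: 0.0875
t 5.65 pos [ 0.535   0.3153 -0.0217] [-1.7998e+02 -1.0000e-02  1.6385e+02] F [-0.17 -0.27  0.13] w 0.0872 q7 [-42.7  25.6  12.  100.   -6.3  55.   45.6]
DELTA [ 0.0031 -0.0017 -0.1416] twist -0.0026 rows 2.833890597074441 0.017182367319584037
```

View pics/s5.png

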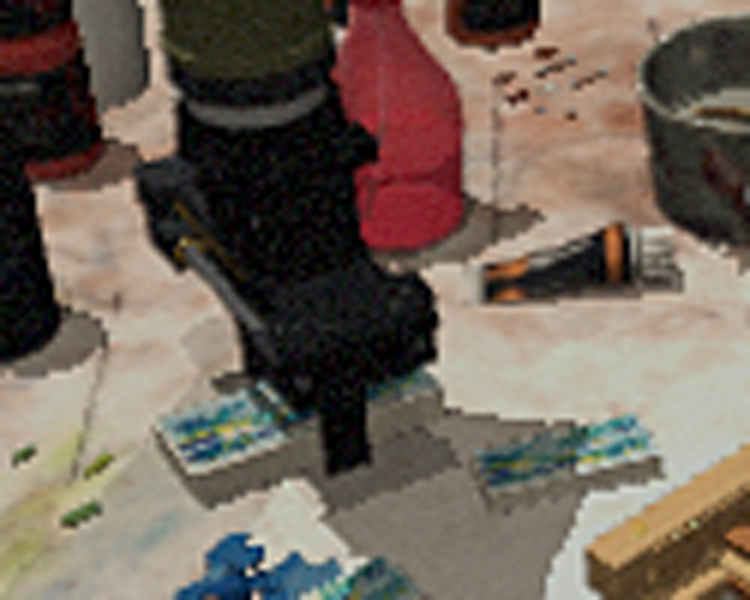

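```bash
python3 -m handwheel '[[0.087,0,0,0.0015,0],[0.087,0,0,0.003,0],[0.087,0,0,0.0045,0],[0.087,0,0,0.0045,0]]' 20
python3 - <<'E'
from h import *
delta(.5316,.3146,.12,164)
E
```

```text
time_s: 6.05
tool_pos: [0.535, 0.3154, -0.0262]
tool_rot: [-180.0, -0.0, 163.9]
force: [0.1, 0.9, 0.6]
grip_width: 0.0868
t 6.05 pos [ 0.535   0.3154 -0.0262] [-1.7999e+02 -2.0000e-02  1.6386e+02] F [0.06 0.89 0.55] w 0.0868 q7 [-42.7  25.9  12.  100.2  -6.4  54.6  45.7]
DELTA [ 0.0031 -0.0017 -0.1462] twist -0.0025 rows 2.9243035633760384 0.01658595363497221
```

No contact yet; now close.

```bash
python3 -m handwheel '[[0.07,0,0,0,0],[0.055,0,0,0,0],[0.045,0,0,0,0],[0.04,0,0,0,0],[0.04,0,0,0,0],[0.04,0,0,0,0],[0.04,0,0,0,0]]' 20
python3 - <<'E'
from h import *
s=read_camera("scene"); cv2.imwrite("pics/s6.png",cv2.resize(s[110:210,140:265],None,fx=6,fy=6,interpolation=cv2.INTER_CUBIC))
delta(.5316,.3146,.12,164)
E
```

```text
time_s: 6.75
tool_pos: [0.5352, 0.3154, -0.0259]
tool_rot: [180.0, 0.0, 163.9]
force: [0.3, 0.6, 0.8]
grip_width: 0.0541
t 6.8 pos [ 0.5352  0.3154 -0.0259] [180.     0.   163.85] F [ 0.73 -0.64  1.18] w 0.0541 q7 [-42.7  25.9  12.  100.2  -6.4  54.6  45.7]
DELTA [ 0.0033 -0.0018 -0.1459] twist -0.0026 rows 2.918140335650262 0.017533243173076436
```

View pics/s6.png

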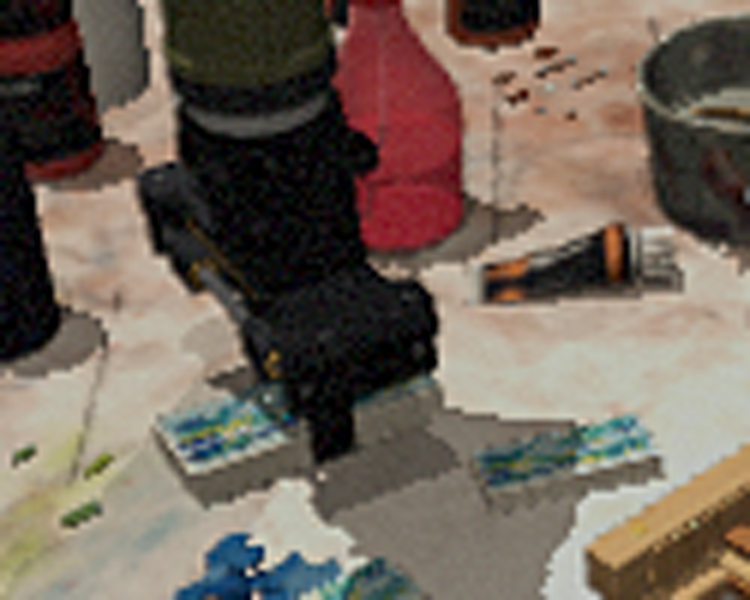

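```bash
python3 -m handwheel '[[0.04,0,0,-0.01,0],[0.04,0,0,-0.03,0],[0.04,0,0,-0.06,0],[0.04,0,0,-0.09,0],[0.04,0,0,-0.12,0],[0.04,0,0,-0.12,0]]' 20
python3 - <<'E'
from h import *
cv2.imwrite("pics/w7.png",read_camera("wrist"))
delta(.6109,-.0043,.095,86.6)
E
```

```text
time_s: 7.4
tool_pos: [0.5382, 0.3173, 0.0997]
tool_rot: [179.6, 0.3, 163.8]
force: [1.4, -0.3, -1.8]
grip_width: 0.0541
t 7.45 pos [0.5368 0.3164 0.0969] [179.75   0.19 163.85] F [-0.28 -0.44 -2.69] w 0.0533 q7 [-43.7  18.4  13.   94.7  -4.5  67.1  44.3]
DELTA [-0.1604 -0.2875  0.0012] twist 1.3483 rows 6.5840865482829285 8.993452615641283
```

View pics/w7.png

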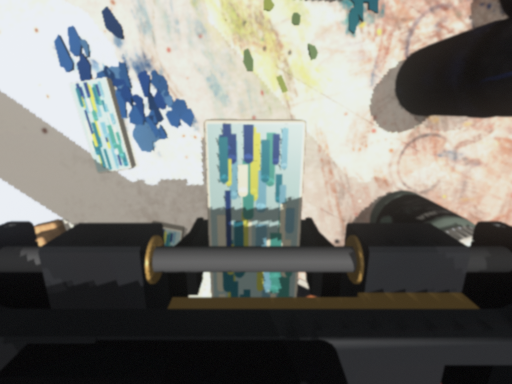

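```bash
python3 -m handwheel '[[0.04,-0.007,-0.013,0,0.06],[0.04,-0.021,-0.038,0,0.18],[0.04,-0.036,-0.064,0,0.3],[0.04,-0.05,-0.09,0,0.42],[0.04,-0.064,-0.115,0,0.54],[0.04,-0.079,-0.141,0,0.66],[0.04,-0.093,-0.166,0,0.78],[0.04,-0.107,-0.192,0,0.9],[0.04,-0.121,-0.218,0,1.02],[0.04,-0.136,-0.243,0,1.14],[0.04,-0.15,-0.269,0,1.26],[0.04,-0.16,-0.287,0,1.345],[0.04,-0.16,-0.287,0,1.348],[0.04,-0.16,-0.287,0,1.348],[0.04,-0.16,-0.287,0,1.348]]' 20
python3 - <<'E'
from h import *
delta(.6109,-.0043,.095,86.6)
np.save("w8.npy",camera_params("wrist"));cv2.imwrite("pics/w8.png",read_camera("wrist"))
s=read_camera("scene"); cv2.imwrite("pics/s8.png",cv2.resize(s[110:290,150:400],None,fx=3.2,fy=3.2,interpolation=cv2.INTER_CUBIC))
s=read_camera("top"); cv2.imwrite("pics/t8.png",cv2.resize(s[140:235,230:400],None,fx=4.5,fy=4.5,interpolation=cv2.INTER_CUBIC))
E
```

```text
time_s: 8.95
tool_pos: [0.6083, -0.0029, 0.0931]
tool_rot: [-179.9, -0.0, 86.8]
force: [0.2, 0.3, -2.0]
grip_width: 0.0538
t 8.95 pos [ 0.6083 -0.0029  0.0931] [-1.799e+02 -5.000e-02  8.678e+01] F [ 0.19  0.28 -1.99] w 0.0538 q7 [-29.4  19.   32.9  97.3 -11.1  67.1   3.3]
DELTA [-0.0013  0.0026 -0.0019] twist 0.0032 rows 0.06984647402270654 0.021422220701306997
```

View pics/w8.png

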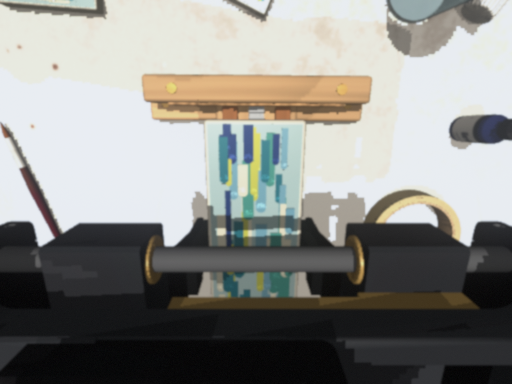

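View pics/s8.png

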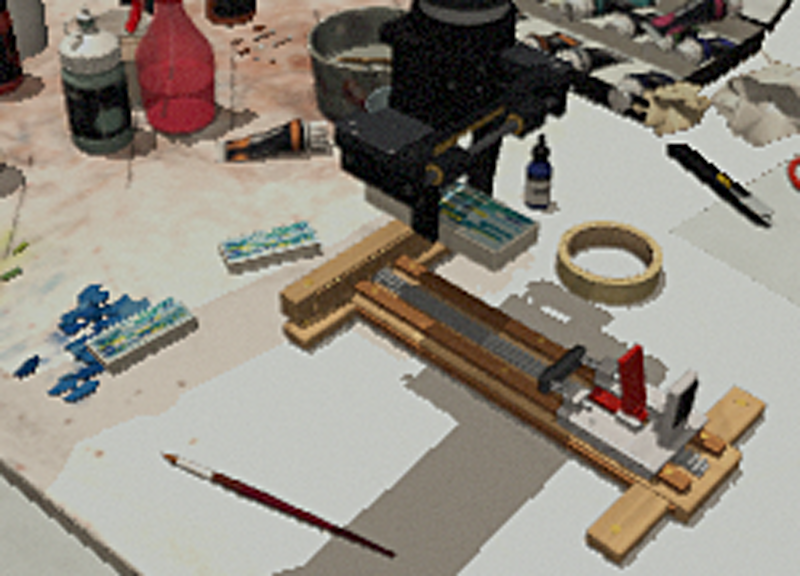

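View pics/t8.png

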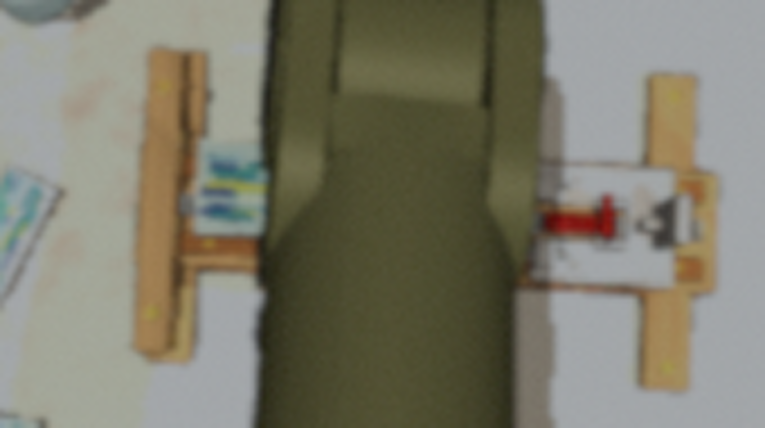

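```bash
python3 - <<'E'
import cv2
im=cv2.imread("pics/w8.png");cv2.imwrite("pics/w8c.png",cv2.resize(im[60:150,130:385],None,fx=3.1,fy=3.1,interpolation=cv2.INTER_CUBIC))
E
```

```text
(no output)
```

View pics/w8c.png

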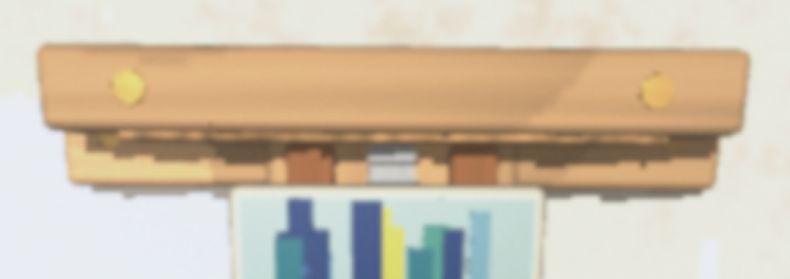

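```bash
python3 - <<'E'
from h import *
np.set_printoptions(precision=4,suppress=True)
p=np.load("w8.npy",allow_pickle=True).item(); g=lambda a: np.array(a)/3.1+[129.66,59.66]
R=Ro.from_euler('xyz',[-179.9,-.05,86.78],degrees=True); tp=np.array([.6083,-.0029,.0931])
def s(n,a,z):
    c=ray(p,g(a),z); print(n,"world\n",c,"tool\n",R.inv().apply(c-tp))
    if len(c)==2: d=c[1]-c[0]; print(" len",np.linalg.norm(d),"ang",np.degrees(np.arctan2(d[1],d[0])),"mid",c.mean(0))
s("ledge",[(47,128),(740,134)],.046)
s("bat",[(311,165),(473,165)],.028)
s("mast",[(272,175),(515,175)],.020)
s("canvas",[(231,190),(545,190)],.139)
s("canvasRow195/220",(np.array([(206.5,150),(304.5,150)])-[129.66,59.66])*3.1,.139)
E
```

```text
ledge world
 [[0.5225 0.0852 0.046 ]
 [0.7078 0.0732 0.046 ]] tool
 [[ 0.0831 -0.0906  0.0473]
 [ 0.0815  0.0952  0.047 ]]
 len 0.18576142970801818 ang -3.720834560338189 mid [0.6151 0.0792 0.046 ]
bat world
 [[0.5908 0.0719 0.028 ]
 [0.6379 0.0692 0.028 ]] tool
 [[ 0.0737 -0.0216  0.0652]
 [ 0.0736  0.0256  0.0651]]
 len 0.0471534595779715 ang -3.2460717099577145 mid [0.6143 0.0706 0.028 ]
mast world
 [[0.5782 0.0698 0.02  ]
 [0.6512 0.0656 0.02  ]] tool
 [[ 0.0708 -0.034   0.0732]
 [ 0.0708  0.0391  0.0731]]
 len 0.07314115226416469 ang -3.2453777219035955 mid [0.6147 0.0677 0.02  ]
canvas world
 [[0.5865 0.0675 0.139 ]
 [0.6389 0.0645 0.139 ]] tool
 [[ 0.0691 -0.0258 -0.0458]
 [ 0.069   0.0267 -0.0459]]
 len 0.0525058707349097 ang -3.244328850628618 mid [0.6127 0.066  0.139 ]
canvasRow195/220 world
 [[0.5862 0.0524 0.139 ]
 [0.6383 0.0495 0.139 ]] tool
 [[ 0.0541 -0.0253 -0.0458]
 [ 0.054   0.0269 -0.0459]]
 len 0.052225707305257926 ang -3.237825681249858 mid [0.6122 0.051  0.139 ]
```

```bash
python3 -m handwheel '[[0.04,-0.001,0.0005,0.01,0.002],[0.04,-0.002,0.001,0.03,0.004],[0.04,-0.003,0.0012,0.05,0.006],[0.04,-0.003,0.0012,0.065,0.006],[0.04,-0.003,0.0012,0.076,0.006],[0.04,-0.003,0.0012,0.083,0.006],[0.04,-0.003,0.0012,0.086,0.006],[0.04,-0.003,0.0012,0.086,0.006],[0.04,-0.003,0.0012,0.086,0.006]]' 20
python3 - <<'E'
from h import *
delta(.6109,-.0043,.0021,86.4)
np.save("w9.npy",camera_params("wrist"));im=read_camera("wrist");cv2.imwrite("pics/w9.png",cv2.resize(im[60:300,100:400],None,fx=2.5,fy=2.5,interpolation=cv2.INTER_CUBIC)); cv2.imwrite("pics/w9r.png",im)
s=read_camera("scene"); cv2.imwrite("pics/s9.png",cv2.resize(s[110:290,150:400],None,fx=3.2,fy=3.2,interpolation=cv2.INTER_CUBIC))
E
```

```text
time_s: 10.0
tool_pos: [0.6107, -0.0078, 0.0088]
tool_rot: [179.9, -0.0, 86.3]
force: [-0.2, 0.3, -0.9]
grip_width: 0.0541
t 10.0 pos [ 0.6107 -0.0078  0.0088] [ 1.7992e+02 -2.0000e-02  8.6280e+01] F [-0.16  0.3  -0.88] w 0.0541 q7 [-27.4  24.5  31.5 101.2 -14.8  58.3   5.9]
DELTA [ 0.0035 -0.0001  0.0067] twist -0.0021 rows 0.15061190461018148 0.01403050080951133
```

View pics/w9.png

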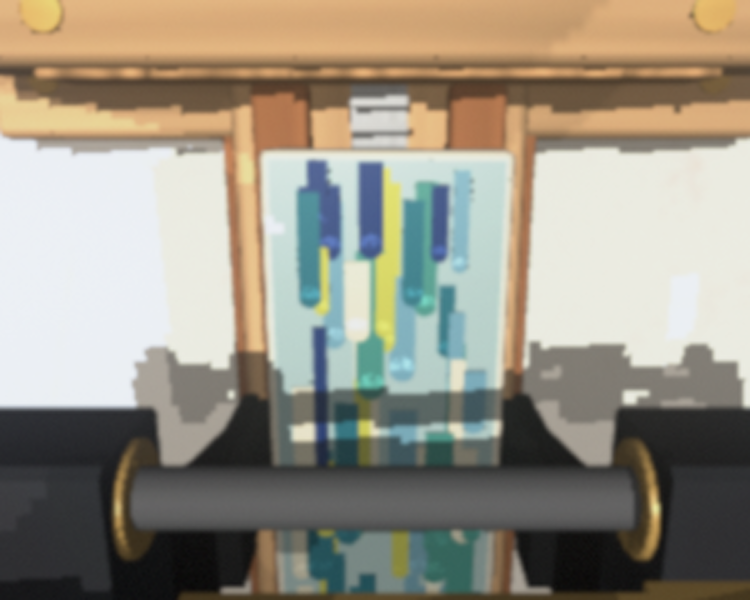

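View pics/s9.png

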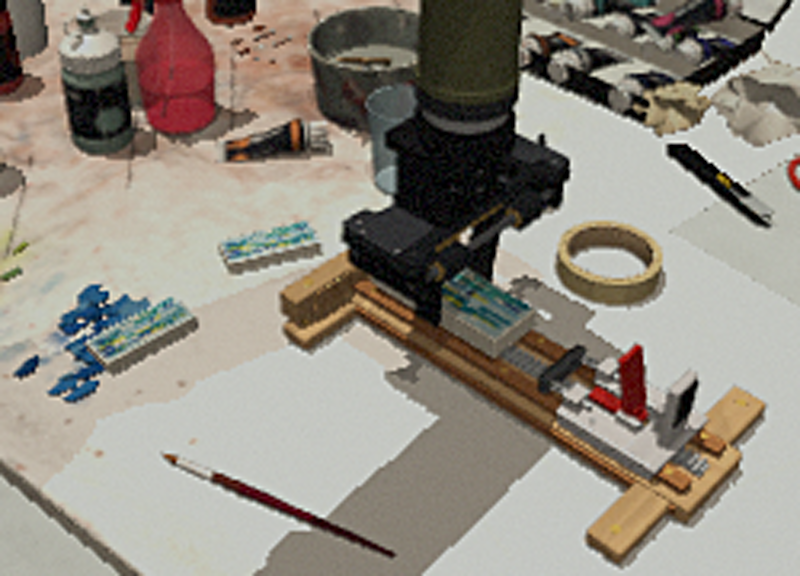

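```bash
python3 - <<'E'
from h import *
np.set_printoptions(precision=4,suppress=True)
p=np.load("w9.npy",allow_pickle=True).item(); g=lambda a: np.array(a)/2.5+[99.7,59.7]
R=Ro.from_euler('xyz',[179.92,-.02,86.28],degrees=True); tp=np.array([.6107,-.0078,.0088])
def s(n,a,z):
    c=ray(p,g(a),z); t=R.inv().apply(c-tp); print(n,t[:,:2].tolist()); 
    if len(c)==2: d=c[1]-c[0]; print(" len",np.linalg.norm(d),"mid y",t[:,1].mean(), "mid w",c.mean(0))
s("bat",[(280,120),(478,120)],.028)
s("rack",[(350,120),(409,120)],.027)
s("mast",[(226,152),(535,152)],.020)
s("mast",[(232,300),(528,300)],.020)
s("mast",[(239,400),(522,400)],.020)
s("can",[(262,152),(511,152)],.0547)
s("can",[(266,250),(507,250)],.0547)
s("can",[(270,360),(503,360)],.0547)
s("ledge",[(40,67),(700,67)],.046)
E
```

```text
bat [[0.07622776133457919, -0.025449620296692798], [0.07620277284881206, 0.022433913407372108]]
 len 0.047883586887866536 mid y -0.001507853444660345 mid w [0.6141 0.0683 0.028 ]
rack [[0.07624139050255703, -0.00857616529866436], [0.07623390159294195, 0.005774262306369718]]
 len 0.014350443543922379 mid y -0.0014009514961473212 mid w [0.6142 0.0684 0.027 ]
mast [[0.06857437013356812, -0.04076185177056705], [0.0685262819565682, 0.03834597124545663]]
 len 0.07910791472097692 mid y -0.0012079402625552113 mid w [0.6139 0.0607 0.02  ]
mast [[0.029709136644857765, -0.041568790292036445], [0.02962613563103201, 0.03868129364879171]]
 len 0.08025020504934721 mid y -0.0014437483216223658 mid w [0.6112 0.0219 0.02  ]
mast [[0.000744254584171345, -0.04133903379936319], [0.0006362105039920253, 0.03857218893345506]]
 len 0.07991137361622269 mid y -0.0013834224329540672 mid w [ 0.6093 -0.007   0.02  ]
can [[0.06928329560572415, -0.025531951620788734], [0.06925193733341412, 0.026054213851727452]]
 len 0.05158622527326296 mid y 0.0002611311154693593 mid w [0.6154 0.0613 0.0547]
can [[0.048862926054000014, -0.02566468790431855], [0.048817061725700814, 0.026176490669117602]]
 len 0.05184124937290479 mid y 0.0002559013823995263 mid w [0.6141 0.0409 0.0547]
can [[0.023995265969130306, -0.025936347848579757], [0.02393127649678812, 0.026435570226135255]]
 len 0.052372008186458555 mid y 0.0002496111887777489 mid w [0.6124 0.0161 0.0547]
ledge [[0.0866284460962041, -0.07333114341397304], [0.08657459269163625, 0.06698392398260652]]
 len 0.14031521448071888 mid y -0.0031736097156832566 mid w [0.6131 0.0788 0.046 ]
```

```bash
python3 -m handwheel '[[0.04,0,-0.001,0.001,0],[0.04,0,-0.0017,0.002,0],[0.04,0,-0.0017,0.0035,0],[0.04,0,-0.0017,0.005,0],[0.04,0,-0.0017,0.006,0],[0.04,0,-0.0017,0.006,0],[0.04,0,-0.0017,0.006,0]]' 20
python3 - <<'E'
from h import *
delta(.6109,-.0043,.0021,86.4)
E
```

```text
time_s: 10.8
tool_pos: [0.6083, -0.0076, 0.0022]
tool_rot: [-180.0, -0.0, 86.3]
force: [-1.1, 0.4, 0.3]
grip_width: 0.0538
t 10.8 pos [ 0.6083 -0.0076  0.0022] [-1.7999e+02 -1.0000e-02  8.6280e+01] F [-1.13  0.4   0.32] w 0.0538 q7 [-27.3  24.8  31.3 101.7 -15.   57.7   6. ]
DELTA [0.0035 0.0023 0.0001] twist -0.0022 rows 0.08426500731170468 0.014457737984501649
```

```bash
python3 -m handwheel '[[0.04,0,0,0.0005,0],[0.056,0,0,0.0005,0],[0.06,0,0,0.0005,0],[0.07,0,0,0.0005,0],[0.08,0,0,0.0005,0],[0.08,0,0,0.0005,0]]' 20
python3 - <<'E'
from h import *
delta(.6109,-.0043,.0021,86.4)
np.save("w10.npy",camera_params("wrist"));im=read_camera("wrist");cv2.imwrite("pics/w10.png",cv2.resize(im[60:300,100:400],None,fx=2.5,fy=2.5,interpolation=cv2.INTER_CUBIC)); cv2.imwrite("pics/w10r.png",im)
E
```

```text
time_s: 11.4
tool_pos: [0.6084, -0.0077, 0.0015]
tool_rot: [180.0, 0.0, 86.3]
force: [-0.4, -0.1, 0.5]
grip_width: 0.0754
t 11.4 pos [ 0.6084 -0.0077  0.0015] [180.     0.    86.28] F [-0.42 -0.15  0.48] w 0.0754 q7 [-27.3  24.9  31.3 101.7 -15.   57.6   6. ]
DELTA [ 0.0036  0.0023 -0.0006] twist -0.0021 rows 0.08513924345721378 0.014045578394386844
```

View pics/w10.png

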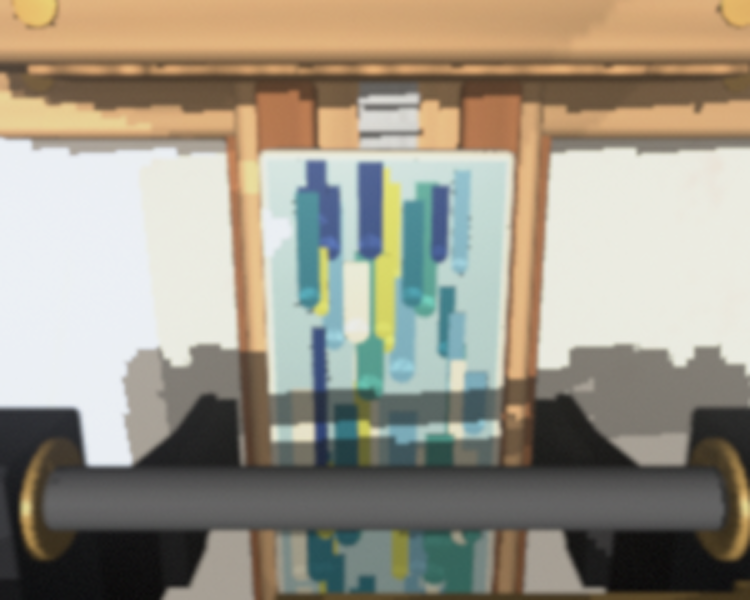

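```bash
python3 -m handwheel '[[0.087,0,0,-0.005,0],[0.087,0,0,-0.02,0],[0.087,0,0,-0.05,0],[0.087,0,0,-0.09,0],[0.087,0,0,-0.12,0],[0.087,0,0,-0.12,0]]' 20
python3 - <<'E'
from h import *
delta(.617,-.2005,.12,176.4)
E
```

```text
time_s: 12.05
tool_pos: [0.6123, -0.0081, 0.1282]
tool_rot: [179.4, -0.1, 86.2]
force: [-0.4, -0.0, -0.1]
grip_width: 0.0869
t 12.05 pos [ 0.6123 -0.0081  0.1282] [ 1.7941e+02 -1.2000e-01  8.6250e+01] F [-0.4  -0.01 -0.14] w 0.0869 q7 [-29.7  17.2  33.8  95.3 -10.2  70.    2.6]
DELTA [-0.1917  0.0172  0.008 ] twist -1.5734 rows 3.852386496433427 10.494862282708311
```

```bash
python3 -m handwheel '[[0.087,-0.008,0,0,-0.06],[0.087,-0.024,0,0,-0.19],[0.087,-0.04,0.002,0,-0.32],[0.087,-0.056,0.004,0,-0.45],[0.087,-0.072,0.006,0,-0.58],[0.087,-0.088,0.008,0,-0.71],[0.087,-0.104,0.01,0,-0.84],[0.087,-0.12,0.012,0,-0.97],[0.087,-0.136,0.014,0,-1.1],[0.087,-0.152,0.016,0,-1.23],[0.087,-0.168,0.017,0,-1.36],[0.087,-0.184,0.018,0,-1.49],[0.087,-0.193,0.019,0,-1.573],[0.087,-0.193,0.019,0,-1.573],[0.087,-0.193,0.019,0,-1.573],[0.087,-0.193,0.019,0,-1.573]]' 20
python3 - <<'E'
from h import *
delta(.617,-.2005,.12,176.4)
np.save("w11.npy",(camera_params("wrist"),get_obs()));im=read_camera("wrist");cv2.imwrite("pics/w11.png",im)
s=read_camera("scene"); cv2.imwrite("pics/s11.png",cv2.resize(s[110:290,150:400],None,fx=3.2,fy=3.2,interpolation=cv2.INTER_CUBIC))
E
```

```text
time_s: 13.65
tool_pos: [0.615, -0.2003, 0.1216]
tool_rot: [180.0, 0.0, 176.4]
force: [-0.7, 0.9, -0.1]
grip_width: 0.0873
t 13.65 pos [ 0.615  -0.2003  0.1216] [179.96   0.   176.39] F [-0.71  0.88 -0.1 ] w 0.0873 q7 [ -3.5  21.2  24.4  89.6  -9.1  71.1 108.8]
DELTA [-0.002  -0.0001  0.0016] twist -0.0001 rows 0.05167397451983275 0.0008429464288168646
```

View pics/w11.png

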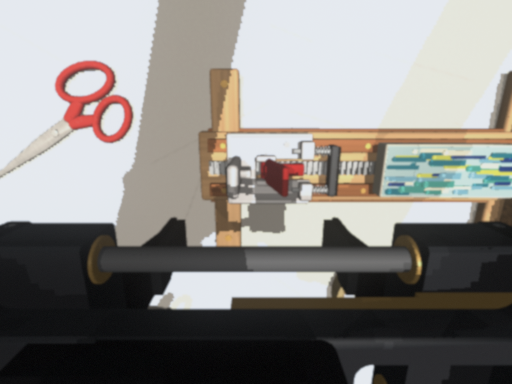

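View pics/s11.png

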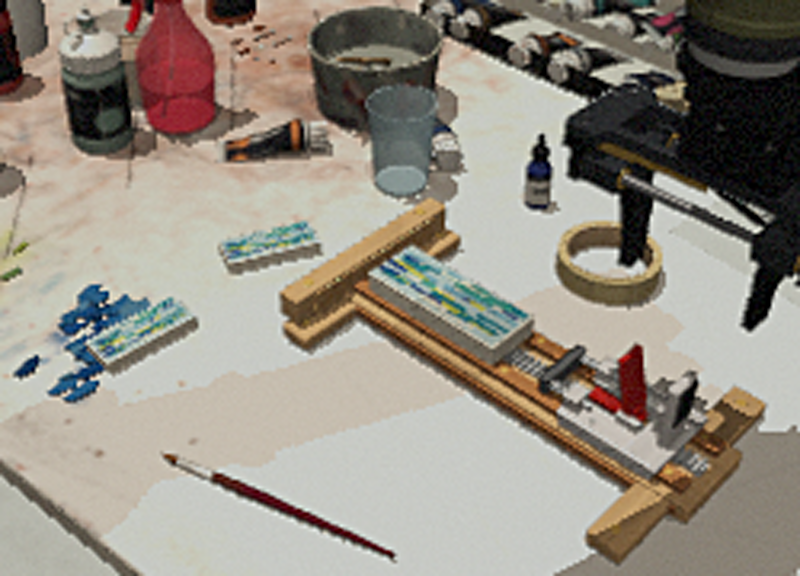

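```bash
python3 - <<'E'
import cv2
im=cv2.imread("pics/w11.png");cv2.imwrite("pics/w11c.png",cv2.resize(im[120:215,195:395],None,fx=4,fy=4,interpolation=cv2.INTER_CUBIC))
E
```

```text
(no output)
```

View pics/w11c.png

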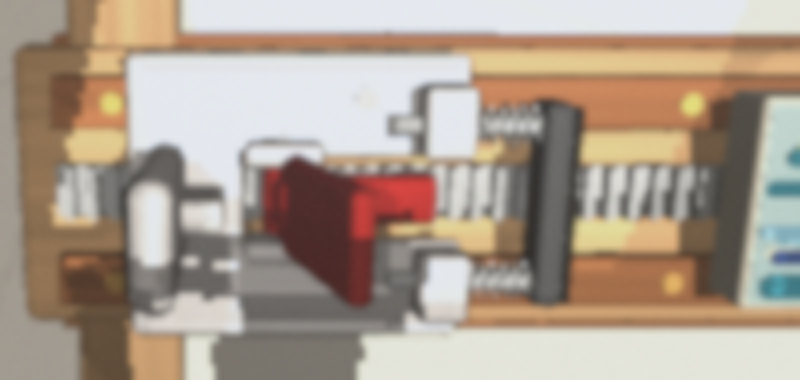

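```bash
python3 - <<'E'
from h import *
np.set_printoptions(precision=4,suppress=True)
p,o=np.load("w11.npy",allow_pickle=True); R=Ro.from_euler('xyz',o["tool_rot"],degrees=True); tp=o["tool_pos"]
g=lambda a: np.array(a)/4+[194.6,119.6]
def s(n,a,z):
    c=ray(p,g(a),z); t=R.inv().apply(c-tp); print(n,"tool",t[:,:2].round(4).tolist(),"w",c[:,:2].round(4).tolist())
s("lever top right: far,near",[(372,190),(372,300)],.092)
s("post top outer/inner",[(130,230),(180,230)],.092)
s("post top rows",[(155,150),(155,308)],.092)
s("jaw top ledgeward edge",[(580,110),(567,300)],.046)
s("jaw top back edge",[(547,110),(533,300)],.046)
s("canvas end top",[(757,95),(740,303)],.048)
s("mast edges",[(300,40),(300,335)],.020)
s("mast end",[(18,50),(30,318)],.020)
s("plate left/right",[(127,60),(470,60)],.034)
s("canvas sides",[(790,95),(790,305)],.048)
E
```

```text
lever top right: far,near tool [[0.0314, 0.0267], [0.008, 0.0274]] w [[0.5853, -0.1717], [0.6088, -0.1724]]
post top outer/inner tool [[0.0231, -0.0232], [0.0231, -0.0128]] w [[0.5905, -0.2219], [0.5912, -0.2116]]
post top rows tool [[0.0397, -0.0176], [0.0062, -0.0183]] w [[0.5743, -0.2154], [0.6076, -0.2182]]
jaw top ledgeward edge tool [[0.0425, 0.0821], [-0.0055, 0.0828]] w [[0.5778, -0.1156], [0.6257, -0.118]]
jaw top back edge tool [[0.0425, 0.0741], [-0.0055, 0.0742]] w [[0.5773, -0.1236], [0.6252, -0.1266]]
canvas end top tool [[0.0463, 0.1237], [-0.0058, 0.1259]] w [[0.5766, -0.0739], [0.6287, -0.0749]]
mast edges tool [[0.0578, 0.0154], [-0.0233, 0.0166]] w [[0.5583, -0.1812], [0.6393, -0.1851]]
mast end tool [[0.0552, -0.0585], [-0.0183, -0.0591]] w [[0.5562, -0.2551], [0.6295, -0.2603]]
plate left/right tool [[0.0536, -0.0286], [0.0536, 0.0573]] w [[0.5597, -0.2254], [0.5651, -0.1397]]
canvas sides tool [[0.0463, 0.1316], [-0.0063, 0.1386]] w [[0.5771, -0.066], [0.63, -0.0623]]
```

```bash
python3 -m handwheel '[[0.087,0.006,-0.002,0,0],[0.087,0.013,-0.0045,0,0],[0.087,0.019,-0.0045,0.015,0],[0.087,0.019,-0.0045,0.035,0],[0.087,0.019,-0.0045,0.055,0],[0.087,0.019,-0.0045,0.07,0],[0.087,0.019,-0.0045,0.08,0],[0.087,0.019,-0.0045,0.086,0],[0.087,0.019,-0.0045,0.088,0],[0.087,0.019,-0.0045,0.088,0],[0.087,0.019,-0.0045,0.088,0]]' 30
python3 - <<'E'
from h import *
delta(.597,-.204,.032,176.4)
np.save("w12.npy",(camera_params("wrist"),get_obs()));im=read_camera("wrist");cv2.imwrite("pics/w12.png",im)
s=read_camera("scene"); cv2.imwrite("pics/s12.png",cv2.resize(s[150:270,280:420],None,fx=5,fy=5,interpolation=cv2.INTER_CUBIC))
E
```

```text
time_s: 14.85
tool_pos: [0.5962, -0.2051, 0.0343]
tool_rot: [-180.0, 0.1, 176.4]
force: [-0.1, 0.4, -0.6]
grip_width: 0.0867
t 14.85 pos [ 0.5962 -0.2051  0.0343] [-1.7999e+02  8.0000e-02  1.7640e+02] F [-0.08  0.39 -0.62] w 0.0867 q7 [ -2.5  23.8  23.7  97.  -10.7  61.4 111. ]
DELTA [-0.0008  0.0011  0.0023] twist 0.0 rows 0.053824288607059526 3.307925693104753e-05
```

View pics/w12.png

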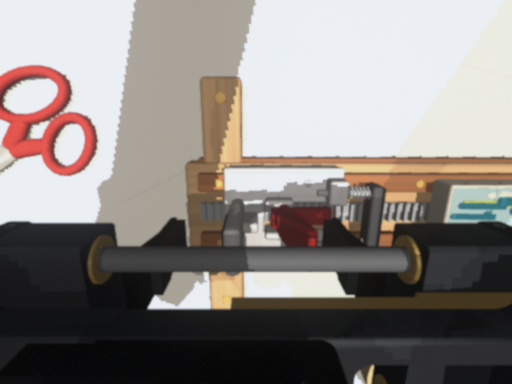

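View pics/s12.png

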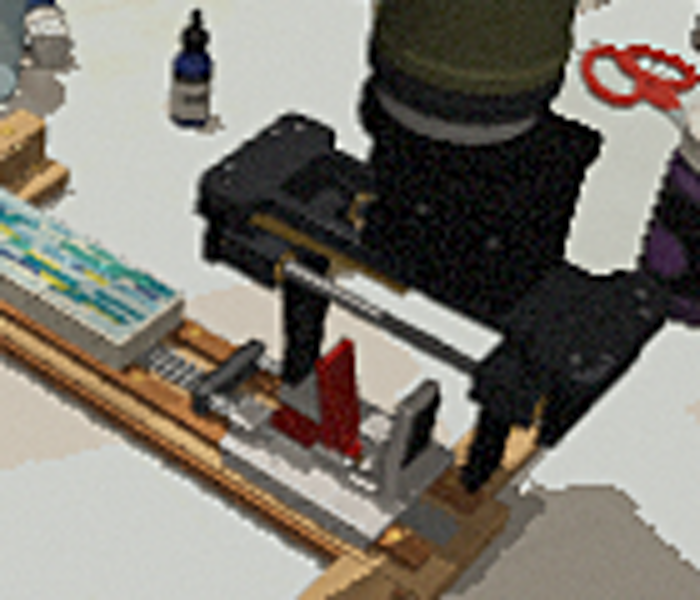

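```bash
python3 - <<'E'
from h import *
S=camera_params("scene"); o=get_obs(); R=Ro.from_euler('xyz',o["tool_rot"],degrees=True)
for px in [(285,378),(317,387),(462,483),(482,492),(322,352),(352,341),(437,382),(405,400)]:
  print(px,[R.inv().apply(ray(S,[np.array(px)/5+[279.6,149.6]],z)-o["tool_pos"])[0,:2].round(4).tolist()+[z] for z in (.05,.06,.07,.08,.092)])
E
```

```text
(285, 378) [[-0.0073, 0.0571, 0.05], [0.0022, 0.0519, 0.06], [0.0117, 0.0468, 0.07], [0.0212, 0.0416, 0.08], [0.0326, 0.0354, 0.092]]
(317, 387) [[-0.0128, 0.0424, 0.05], [-0.0032, 0.0374, 0.06], [0.0064, 0.0325, 0.07], [0.016, 0.0276, 0.08], [0.0276, 0.0217, 0.092]]
(462, 483) [[-0.0057, -0.0407, 0.05], [0.0037, -0.0443, 0.06], [0.0132, -0.0479, 0.07], [0.0227, -0.0515, 0.08], [0.0341, -0.0558, 0.092]]
(482, 492) [[-0.0071, -0.0501, 0.05], [0.0024, -0.0536, 0.06], [0.0119, -0.057, 0.07], [0.0214, -0.0604, 0.08], [0.0328, -0.0645, 0.092]]
(322, 352) [[-0.0353, 0.0546, 0.05], [-0.0253, 0.0495, 0.06], [-0.0153, 0.0443, 0.07], [-0.0053, 0.0392, 0.08], [0.0066, 0.0331, 0.092]]
(352, 341) [[-0.0523, 0.0484, 0.05], [-0.042, 0.0434, 0.06], [-0.0318, 0.0383, 0.07], [-0.0215, 0.0333, 0.08], [-0.0092, 0.0273, 0.092]]
(437, 382) [[-0.0558, 0.0024, 0.05], [-0.0454, -0.0018, 0.06], [-0.0351, -0.0061, 0.07], [-0.0248, -0.0104, 0.08], [-0.0125, -0.0155, 0.092]]
(405, 400) [[-0.0343, 0.0069, 0.05], [-0.0244, 0.0026, 0.06], [-0.0144, -0.0018, 0.07], [-0.0045, -0.0061, 0.08], [0.0075, -0.0113, 0.092]]
```

```bash
python3 -m handwheel '[[0.087,0,0,0.004,0],[0.075,0,0,0.004,0],[0.06,0,0,0.004,0],[0.05,0,0,0.004,0],[0.045,0,0,0.004,0],[0.04,0,0,0.004,0],[0.03,0,0,0.004,0],[0.03,0,0,0.004,0],[0.03,0,0,0.004,0]]' 30
python3 - <<'E'
from h import *
delta(.597,-.204,.032,176.4)
im=read_camera("wrist");cv2.imwrite("pics/w13.png",im)
s=read_camera("scene"); cv2.imwrite("pics/s13.png",cv2.resize(s[150:270,280:420],None,fx=5,fy=5,interpolation=cv2.INTER_CUBIC))
E
```

```text
time_s: 15.85
tool_pos: [0.5962, -0.2052, 0.0298]
tool_rot: [-180.0, 0.1, 176.4]
force: [2.2, -0.6, -0.0]
grip_width: 0.0376
t 15.85 pos [ 0.5962 -0.2052  0.0298] [-1.7998e+02  9.0000e-02  1.7639e+02] F [ 2.15 -0.62 -0.01] w 0.0376 q7 [ -2.4  24.1  23.6  97.2 -10.8  60.9 111.1]
DELTA [-0.0007  0.0012 -0.0022] twist -0.0003 rows 0.05245662416637651 0.0017141139685679441
```

View pics/s13.png

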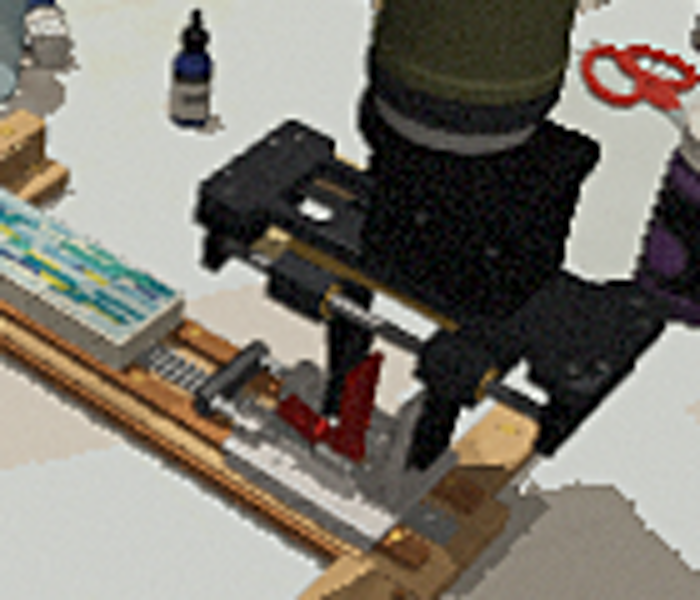

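View pics/w13.png

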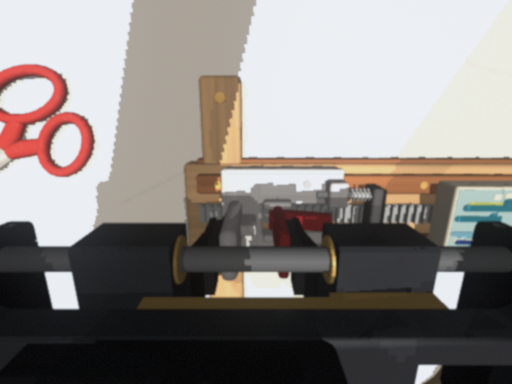

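```bash
python3 -m handwheel '[[0.03,0,0.001,0,0],[0.03,0,0.003,0,0],[0.03,0,0.006,0,0],[0.03,0,0.01,0,0],[0.03,0,0.014,0,0],[0.03,0,0.018,0,0],[0.03,0,0.022,0,0],[0.03,0,0.026,0,0],[0.03,0,0.03,0,0],[0.03,0,0.033,0,0],[0.03,0,0.035,0,0],[0.03,0,0.036,0,0],[0.03,0,0.036,0,0]]' 30
python3 - <<'E'
from h import *
delta(.597,-.204,.032,176.4)
im=read_camera("wrist");cv2.imwrite("pics/w14.png",im)
s=read_camera("scene"); cv2.imwrite("pics/s14.png",cv2.resize(s[140:270,240:420],None,fx=4.2,fy=4.2,interpolation=cv2.INTER_CUBIC))
E
```

```text
time_s: 17.25
tool_pos: [0.5986, -0.1683, 0.0298]
tool_rot: [180.0, 0.1, 176.4]
force: [4.3, -0.6, 0.3]
grip_width: 0.0374
t 17.25 pos [ 0.5986 -0.1683  0.0298] [1.7997e+02 7.0000e-02 1.7643e+02] F [ 4.27 -0.61  0.31] w 0.0374 q7 [ -5.4  23.   23.   98.4 -10.2  60.5 107.4]
DELTA [-0.0007 -0.0358 -0.0022] twist 0.0006 rows 0.7169864222024699 0.0038189385227067178
```

View pics/s14.png

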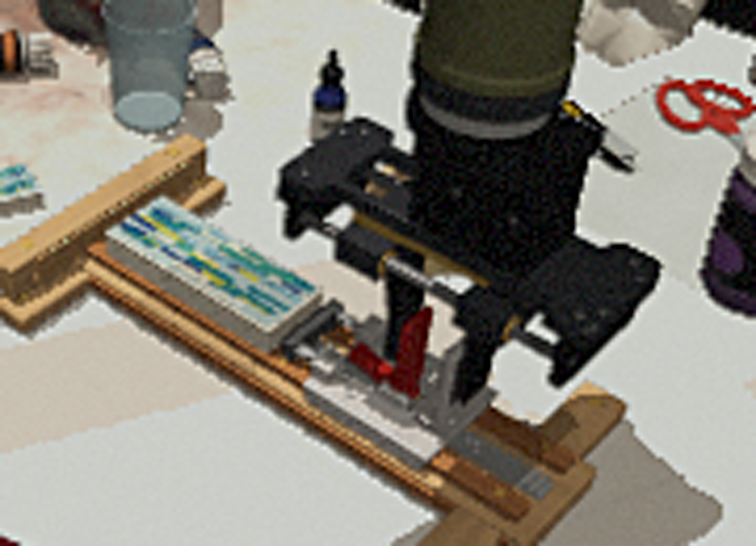

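View pics/w14.png

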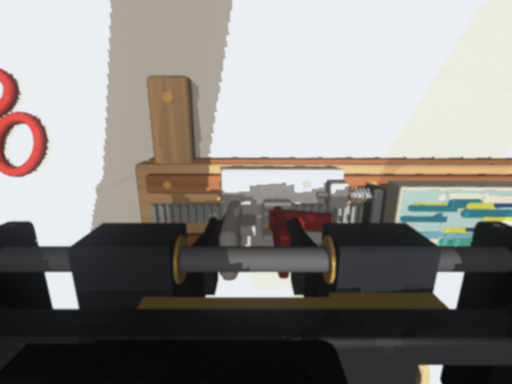

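```bash
python3 -m handwheel '[[0.03,-0.0005,0.002,0,0],[0.03,-0.0005,0.004,0,0],[0.03,-0.001,0.006,0,0],[0.03,-0.001,0.008,0,0],[0.03,-0.001,0.01,0,0],[0.03,-0.001,0.012,0,0],[0.03,-0.001,0.014,0,0],[0.03,-0.001,0.016,0,0],[0.03,-0.001,0.016,0,0],[0.03,-0.001,0.016,0,0]]' 30
python3 - <<'E'
from h import *
delta(.597,-.204,.032,176.4)
s=read_camera("scene"); cv2.imwrite("pics/s15.png",cv2.resize(s[140:270,240:420],None,fx=4.2,fy=4.2,interpolation=cv2.INTER_CUBIC))
print(get_obs()["force"])
E
```

```text
time_s: 18.35
tool_pos: [0.5995, -0.1521, 0.0298]
tool_rot: [179.9, -0.0, 176.4]
force: [-0.3, -0.6, 6.3]
grip_width: 0.0376
t 18.35 pos [ 0.5995 -0.1521  0.0298] [ 1.7994e+02 -4.0000e-02  1.7642e+02] F [-0.32 -0.57  6.26] w 0.0376 q7 [ -6.7  22.7  22.7  98.8  -9.9  60.5 105.8]
DELTA [-0.0007 -0.052  -0.0023] twist 0.0003 rows 1.0406369366427617 0.0022220879503674104
[-0.2281493  -0.85187267  6.86150374]
```

View pics/s15.png

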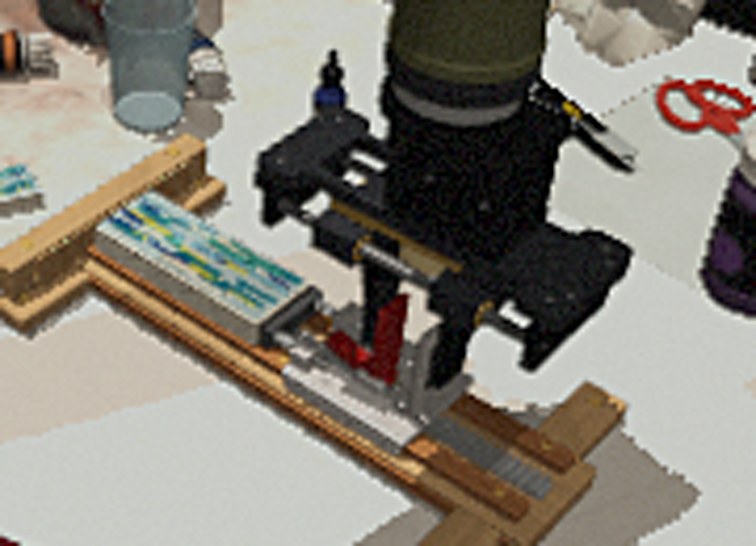

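```bash
python3 -m handwheel '[[0.03,0,0.0015,-0.0005,0],[0.03,0,0.003,-0.0005,0],[0.03,0,0.003,-0.0005,0],[0.03,0,0.003,-0.0005,0]]' 30
python3 - <<'E'
from h import *
delta(.597,-.204,.032,176.4)
E
python3 -m handwheel '[[0.03,0,0.0015,0,0],[0.03,0,0.003,0,0],[0.03,0,0.003,0,0],[0.03,0,0.003,0,0]]' 30
python3 - <<'E'
from h import *
delta(.597,-.204,.032,176.4)
E
```

```text
time_s: 18.8
tool_pos: [0.5997, -0.1491, 0.0298]
tool_rot: [179.9, -0.0, 176.4]
force: [0.5, -0.4, 3.2]
grip_width: 0.0376
t 18.8 pos [ 0.5997 -0.1491  0.0298] [ 1.7994e+02 -5.0000e-02  1.7643e+02] F [ 0.47 -0.43  3.16] w 0.0376 q7 [ -6.9  22.7  22.6  98.9  -9.9  60.5 105.4]
DELTA [-0.0007 -0.055  -0.0023] twist 0.0005 rows 1.1007805503768515 0.0031654032126993627
time_s: 19.2
tool_pos: [0.5999, -0.1467, 0.0298]
tool_rot: [180.0, -0.0, 176.4]
force: [-0.2, -1.7, 1.4]
grip_width: 0.0374
t 19.2 pos [ 0.5999 -0.1467  0.0298] [ 1.7998e+02 -4.0000e-02  1.7641e+02] F [-0.19 -1.71  1.39] w 0.0374 q7 [ -7.2  22.6  22.6  98.9  -9.8  60.4 105.1]
DELTA [-0.0007 -0.0574 -0.0022] twist 0.0001 rows 1.1488097062683469 0.0007073176355061892
```

```bash
python3 -m handwheel '[[0.03,0,0.001,0,0],[0.03,0,0.002,0,0],[0.03,0,0.002,0,0],[0.03,0,0.002,0,0]]' 30
python3 - <<'E'
from h import *
delta(.597,-.204,.032,176.4)
np.save("w16.npy",(camera_params("wrist"),get_obs()));im=read_camera("wrist");cv2.imwrite("pics/w16.png",im)
s=read_camera("scene"); cv2.imwrite("pics/s16.png",cv2.resize(s[140:270,240:420],None,fx=4.2,fy=4.2,interpolation=cv2.INTER_CUBIC))
s=read_camera("top"); cv2.imwrite("pics/t16.png",cv2.resize(s[140:235,230:400],None,fx=4.5,fy=4.5,interpolation=cv2.INTER_CUBIC))
print(get_obs()["force"])
E
```

```text
time_s: 19.6
tool_pos: [0.6, -0.1464, 0.0298]
tool_rot: [-179.9, -0.0, 176.4]
force: [0.8, -5.5, -0.0]
grip_width: 0.0378
t 19.6 pos [ 0.6    -0.1464  0.0298] [-1.7992e+02 -1.0000e-02  1.7635e+02] F [ 0.79 -5.45 -0.05] w 0.0378 q7 [ -7.3  22.6  22.6  99.   -9.7  60.4 104.9]
DELTA [-0.0007 -0.0577 -0.0021] twist -0.0008 rows 1.1550335387905866 0.005642324052719439
[ 0.87482577 -5.83136822 -0.49478104]
```

View pics/s16.png

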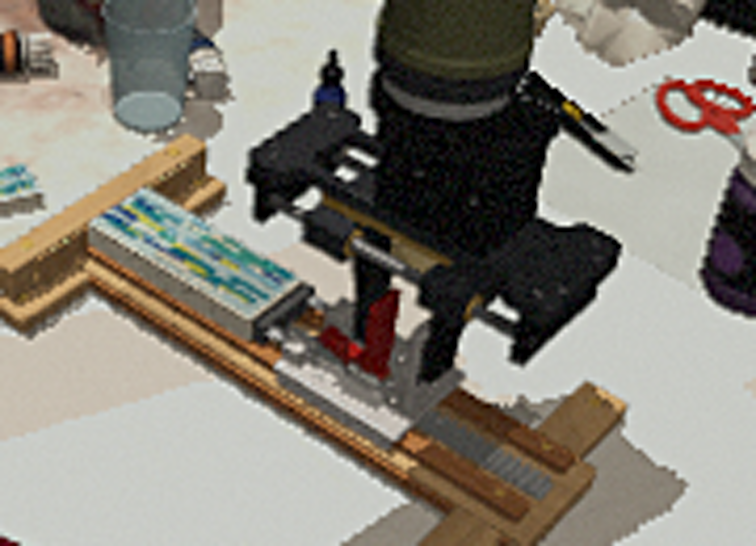

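View pics/t16.png

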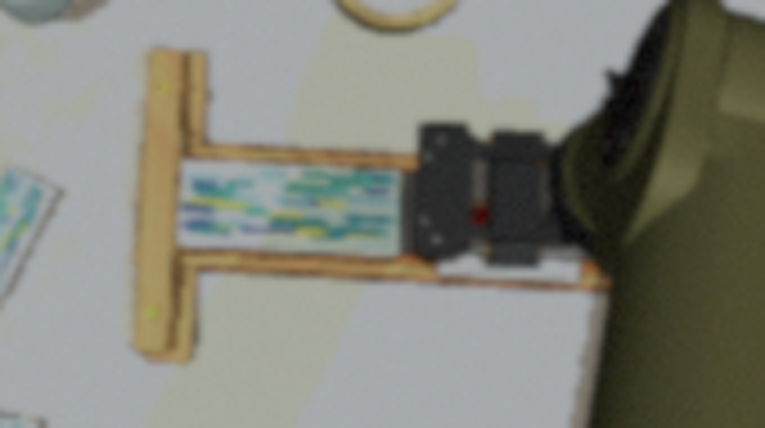

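View pics/w16.png

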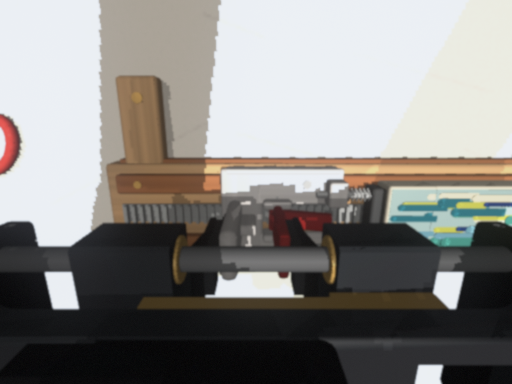

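```bash
python3 - <<'E'
from h import *
a=cv2.imread("pics/s12.png",0).astype(np.float32); b=cv2.imread("pics/s13.png",0).astype(np.float32)
S=camera_params("scene"); u=np.array([-.0628,-.998,0])
for n,(x0,y0,x1,y1),z in [("jaw",(195,335,275,415),.045),("plate",(215,425,400,550),.034),("canvasref",(60,270,190,370),.04)]:
    t=a[y0:y1,x0:x1]; r=cv2.matchTemplate(b[y0-25:y1+25,x0-25:x1+25],t,cv2.TM_CCOEFF_NORMED)
    _,v,_,m=cv2.minMaxLoc(r); print(n,v,np.array(m)-25,"crop px")
X=np.array([.6,-.118,.045]); print("px per mm along easel x (crop)",(proj(S,X+.001*u)-proj(S,X))*5)
E
```

```text
jaw 0.9103014469146729 [3 2] crop px
plate 0.894963800907135 [2 1] crop px
canvasref 0.9955331087112427 [0 0] crop px
px per mm along easel x (crop) [[1.65012779 0.96635946]]
```

```bash
python3 -m handwheel '[[0.03,0,0.0015,0,0],[0.03,0,0.003,0,0],[0.03,0,0.0045,0,0],[0.03,0,0.006,0,0],[0.03,0,0.007,0,0],[0.03,0,0.007,0,0],[0.03,0,0.007,0,0]]' 35
python3 - <<'E'
from h import *
delta(.597,-.1332,.03,176.4)
E
```

```text
time_s: 20.45
tool_pos: [0.6003, -0.1411, 0.0298]
tool_rot: [-179.8, 0.0, 176.3]
force: [1.6, -7.4, -1.2]
grip_width: 0.0372
t 20.45 pos [ 0.6003 -0.1411  0.0298] [-1.7981e+02  1.0000e-02  1.7629e+02] F [ 1.56 -7.36 -1.18] w 0.0372 q7 [ -7.8  22.4  22.6  99.2  -9.5  60.3 104.2]
DELTA [ 0.0038  0.0077 -0.0002] twist -0.0019 rows 0.17141281792077917 0.012359658373040159
```

```bash
python3 -m handwheel '[[0.03,-0.0003,0.0015,0,0],[0.03,-0.0003,0.003,0,0],[0.03,-0.0003,0.0045,0,0],[0.03,-0.0003,0.006,0,0],[0.03,-0.0003,0.007,0,0],[0.03,-0.0003,0.007,0,0],[0.03,-0.0003,0.007,0,0]]' 35
python3 - <<'E'
from h import *
delta(.597,-.1332,.03,176.4)
E
```

```text
time_s: 21.15
tool_pos: [0.6007, -0.1358, 0.0298]
tool_rot: [-179.7, -0.0, 176.2]
force: [0.8, -10.0, -1.0]
grip_width: 0.0375
t 21.15 pos [ 0.6007 -0.1358  0.0298] [-179.71   -0.    176.24] F [ 0.85 -9.96 -1.03] w 0.0375 q7 [ -8.3  22.3  22.5  99.3  -9.3  60.2 103.5]
DELTA [ 0.0038  0.0024 -0.0003] twist -0.0028 rows 0.09031277705920375 0.01888863906743361
```

```bash
python3 -m handwheel '[[0.03,0,0.001,0,0],[0.03,0,0.002,0,0],[0.03,0,0.003,0,0],[0.03,0,0.0033,0,0],[0.03,0,0.0033,0,0],[0.03,0,0.0033,0,0]]' 35
python3 - <<'E'
from h import *
delta(.597,-.1332,.03,176.4)
np.save("w17.npy",(camera_params("wrist"),get_obs()));im=read_camera("wrist");cv2.imwrite("pics/w17.png",im)
s=read_camera("scene"); cv2.imwrite("pics/s17.png",cv2.resize(s[170:250,255:355],None,fx=7,fy=7,interpolation=cv2.INTER_CUBIC))
E
```

```text
time_s: 21.75
tool_pos: [0.6008, -0.1334, 0.0298]
tool_rot: [-179.7, 0.0, 176.2]
force: [0.5, -11.4, -1.7]
grip_width: 0.0377
t 21.75 pos [ 0.6008 -0.1334  0.0298] [-1.7966e+02  1.0000e-02  1.7621e+02] F [  0.52 -11.4   -1.66] w 0.0377 q7 [ -8.6  22.3  22.5  99.4  -9.2  60.2 103.2]
DELTA [ 0.0038 -0.     -0.0002] twist -0.0033 rows 0.07684812581402621 0.022251283588519643
```

View pics/s17.png

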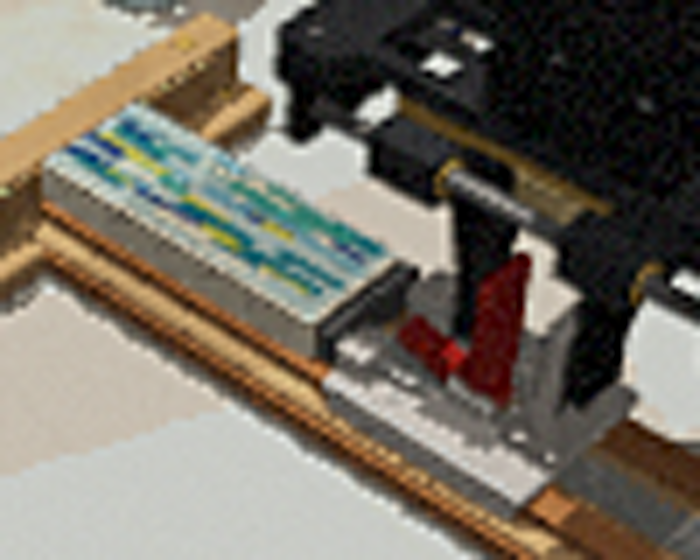

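```bash
python3 -m handwheel '[[0.041,0,0,0,0],[0.044,0,0,0,0],[0.047,0,0,0,0],[0.05,0,0,0,0],[0.053,0,0,0,0],[0.056,0,0,0,0],[0.056,0,0,0,0]]' 35
python3 - <<'E'
from h import *
delta(.597,-.1332,.03,176.4)
np.save("w18.npy",(camera_params("wrist"),get_obs()));im=read_camera("wrist");cv2.imwrite("pics/w18.png",im)
s=read_camera("scene"); cv2.imwrite("pics/s18.png",cv2.resize(s[170:250,255:355],None,fx=7,fy=7,interpolation=cv2.INTER_CUBIC))
E
```

```text
time_s: 22.55
tool_pos: [0.601, -0.13, 0.0297]
tool_rot: [-179.9, -0.0, 176.3]
force: [-0.6, -5.6, -0.4]
grip_width: 0.0552
t 22.55 pos [ 0.601  -0.13    0.0297] [-1.7986e+02 -4.0000e-02  1.7633e+02] F [-0.62 -5.59 -0.43] w 0.0552 q7 [ -8.6  22.3  22.3  99.4  -9.4  60.3 103.2]
DELTA [ 0.0038 -0.0035 -0.0003] twist -0.0012 rows 0.1032269807949371 0.008187632164227406
```

View pics/s18.png

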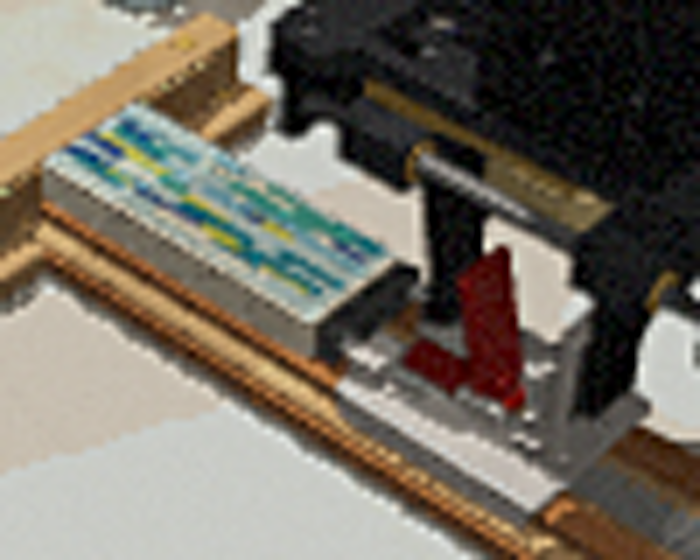

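```bash
python3 -m handwheel '[[0.06,0,-0.002,0,0],[0.07,0,-0.003,0,0],[0.08,0,-0.004,0,0],[0.087,0,-0.004,0,0],[0.087,0,-0.004,0,0]]' 30
python3 - <<'E'
from h import *
delta(.597,-.1382,.03,176.4)
np.save("w19.npy",(camera_params("wrist"),get_obs()));im=read_camera("wrist");cv2.imwrite("pics/w19.png",im)
s=read_camera("scene"); cv2.imwrite("pics/s19.png",cv2.resize(s[170:250,255:355],None,fx=7,fy=7,interpolation=cv2.INTER_CUBIC))
E
```

```text
time_s: 23.15
tool_pos: [0.6015, -0.1313, 0.03]
tool_rot: [180.0, -0.0, 176.4]
force: [-0.7, 0.5, 0.2]
grip_width: 0.0828
t 23.15 pos [ 0.6015 -0.1313  0.03  ] [ 1.7997e+02 -1.0000e-02  1.7642e+02] F [-0.66  0.48  0.18] w 0.0828 q7 [ -8.4  22.3  22.3  99.2  -9.6  60.3 103.6]
DELTA [ 0.004  -0.0072  0.    ] twist 0.0004 rows 0.1651032719945717 0.002583347036884503
```

View pics/s19.png

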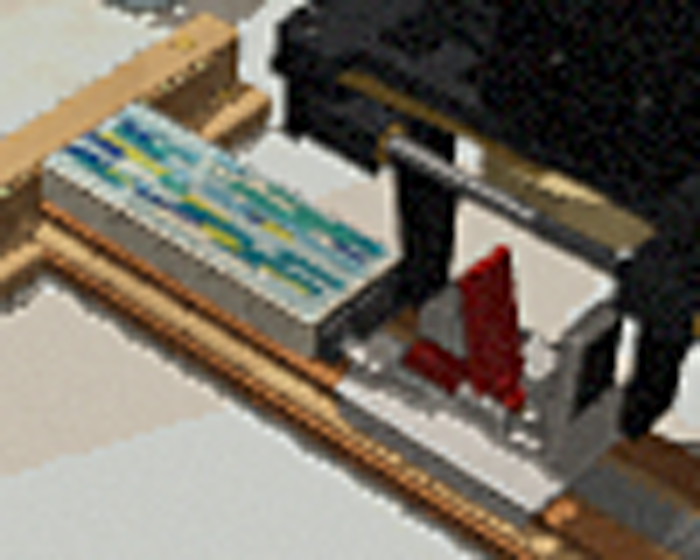

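View pics/w19.png

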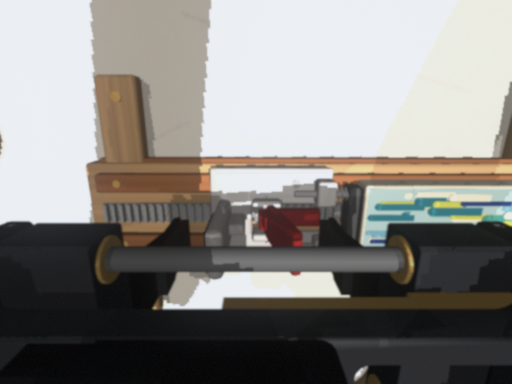

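```bash
python3 -m handwheel '[[0.087,0,-0.002,-0.005,0],[0.087,0,-0.003,-0.02,0],[0.087,0,-0.005,-0.045,0],[0.087,-0.004,-0.006,-0.075,0],[0.087,-0.012,-0.007,-0.09,0],[0.087,-0.02,-0.007,-0.09,0],[0.087,-0.02,-0.007,-0.09,0],[0.087,-0.02,-0.007,-0.09,0],[0.087,-0.02,-0.007,-0.09,0]]' 30
python3 - <<'E'
from h import *
delta(.62,-.1382,.12,176.4)
np.save("w20.npy",np.array((camera_params("wrist"),get_obs()),dtype=object));im=read_camera("wrist");cv2.imwrite("pics/w20.png",im)
cv2.imwrite("pics/w20c.png",cv2.resize(im[120:215,195:395],None,fx=4,fy=4,interpolation=cv2.INTER_CUBIC))
s=read_camera("scene"); cv2.imwrite("pics/s20.png",cv2.resize(s[170:250,255:355],None,fx=7,fy=7,interpolation=cv2.INTER_CUBIC))
E
```

```text
time_s: 24.15
tool_pos: [0.6198, -0.1398, 0.1186]
tool_rot: [180.0, -0.2, 176.4]
force: [0.2, -0.2, -0.4]
grip_width: 0.0868
t 24.15 pos [ 0.6198 -0.1398  0.1186] [ 1.7999e+02 -1.6000e-01  1.7640e+02] F [ 0.17 -0.19 -0.43] w 0.0868 q7 [ -8.4  19.9  23.3  91.4  -8.2  70.5 102.9]
DELTA [-0.0001  0.0016 -0.0014] twist 0.0 rows 0.041928614664847895 0.0001551502405650814
```

View pics/s20.png

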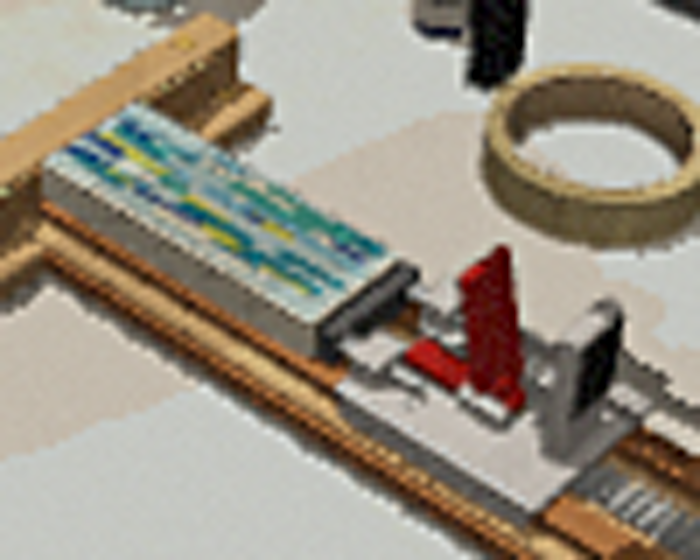

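View pics/w20.png

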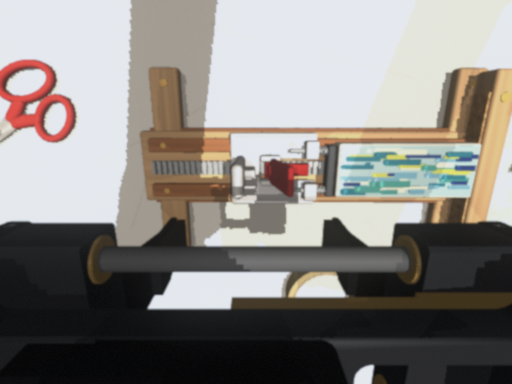

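View pics/w20c.png

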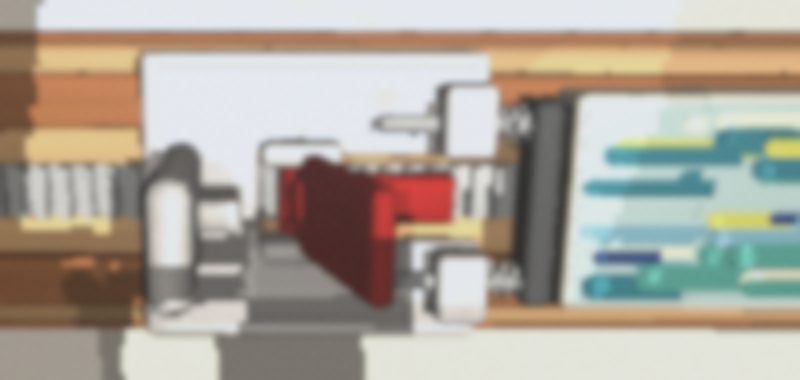

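```bash
python3 - <<'E'
from h import *
g=lambda a: np.array(a)/4+[194.6,119.6]
pt={"w11":dict(plateR=(470,60,.034),jawback_u=(547,110,.046),jawback_l=(533,300,.046),blkR=(478,110,.046),rodL=(390,125,.040),blkL=(415,125,.046),post=(130,230,.092),lever=(372,245,.092)),
    "w20":dict(plateR=(490,60,.034),jawback_u=(525,110,.046),jawback_l=(515,300,.046),blkR=(498,110,.046),rodL=(375,123,.040),blkL=(438,123,.046),post=(146,230,.092),lever=(392,245,.092),canU=(580,94,.048),canL=(562,303,.048),canU2=(780,92,.048),canL2=(780,305,.048))}
u=np.array([-.0640,-.998,0])
for f,d in pt.items():
    p,o=np.load(f+".npy",allow_pickle=True)
    s={k:ray(p,g([v[:2]]),v[2])[0] for k,v in d.items()}
    e={k:round(float((v-[.616,.080,0])@u)*1e3,1) for k,v in s.items()}; lat={k:round(float((v-[.6155,.080,0])@[.998,-.064,0])*1e3,1) for k,v in s.items()}
    print(f,"along",e,"\n  lat",lat,"\n jaw-block gap",e["blkR"]-e["jawback_u"],"plate-jaw",e["plateR"]-e["jawback_l"],"rod",e["rodL"]-e["blkL"],"grip width",e["post"]-e["lever"])
p,o=np.load("w20.npy",allow_pickle=True)
print(ray(p,[(337,143),(335,196),(480,142),(472,197)],.048).round(4))
a=cv2.imread("pics/scene0.png",0);b=read_camera("scene");cv2.imwrite("pics/s21.png",b);t=read_camera("top");cv2.imwrite("pics/t21.png",t)
print(get_obs()["time_s"])
E
```

```text
w11 along {'plateR': 222.5, 'jawback_u': 205.7, 'jawback_l': 205.6, 'blkR': 222.4, 'rodL': 242.8, 'blkL': 237.5, 'post': 303.0, 'lever': 252.8} 
  lat {'plateR': -36.2, 'jawback_u': -25.1, 'jawback_l': 22.9, 'blkR': -25.1, 'rodL': -20.7, 'blkL': -21.5, 'post': -5.6, 'lever': -2.5} 
 jaw-block gap 16.700000000000017 plate-jaw 16.900000000000006 rod 5.300000000000011 grip width 50.19999999999999
w20 along {'plateR': 157.5, 'jawback_u': 151.1, 'jawback_l': 150.3, 'blkR': 157.6, 'rodL': 186.2, 'blkL': 171.8, 'post': 238.7, 'lever': 188.3, 'canU': 138.8, 'canL': 139.0, 'canU2': 91.5, 'canL2': 84.5} 
  lat {'plateR': -35.7, 'jawback_u': -24.7, 'jawback_l': 22.7, 'blkR': -24.7, 'rodL': -20.9, 'blkL': -21.6, 'post': -5.4, 'lever': -2.3, 'canU': -28.7, 'canL': 22.9, 'canU2': -29.2, 'canL2': 23.4} 
 jaw-block gap 6.5 plate-jaw 7.199999999999989 rod 14.399999999999977 grip width 50.39999999999998
[[ 0.5777 -0.0591  0.048 ]
 [ 0.6301 -0.0602  0.048 ]
 [ 0.5853  0.0761  0.048 ]
 [ 0.6398  0.0765  0.048 ]]
24.35
```

View pics/t21.png

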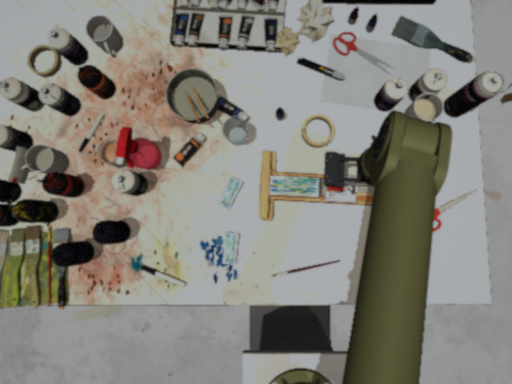

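View pics/s21.png

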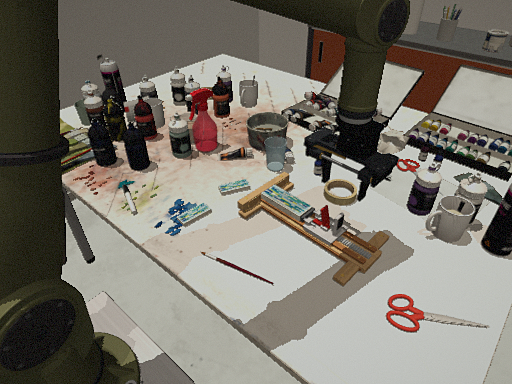

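```bash
python3 - <<'E'
from h import *
p,o=np.load("w20.npy",allow_pickle=True); T=camera_params("top")
g=lambda a: np.array(a)/4+[194.6,119.6]
L=lambda X:(X-[.6155,.080,0])@[.998,-.064,0]*1e3
for n,a,z in [("mast",[(650,33),(650,328)],.02),("mast2",[(200,33),(200,330)],.02),("canvas",[(590,94),(590,304)],.048),("canvas2",[(760,92),(760,305)],.048)]:
    l=L(ray(p,g(a),z)); print(n,l.round(1),l.mean().round(2))
im=cv2.imread("pics/t21.png"); cv2.imwrite("pics/t21c.png",cv2.resize(im[145:225,255:335],None,fx=7,fy=7,interpolation=cv2.INTER_CUBIC))
a=cv2.imread("pics/scene0.png").astype(int);b=cv2.imread("pics/s21.png").astype(int)
E
```

```text
mast [-41.7  38.3] -1.68
mast2 [-41.6  39. ] -1.3
canvas [-28.7  23.2] -2.79
canvas2 [-29.2  23.4] -2.93
```

View pics/t21c.png

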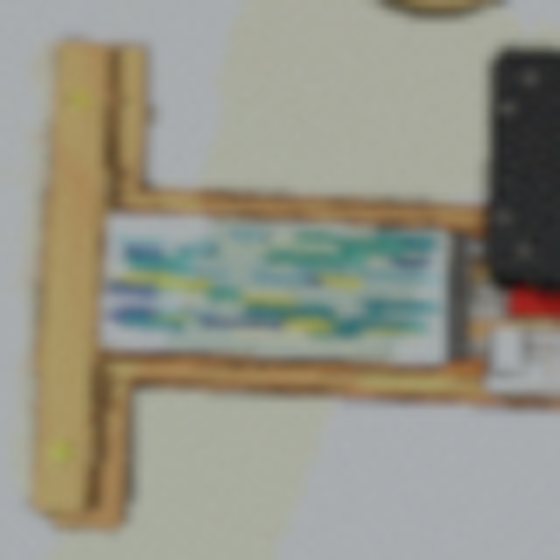

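```bash
python3 -c "
from cell import *
o=get_obs();print(o['time_s'],o['force']);print(sign_off())"
```

```text
24.35 [ 0.6320947   0.34681924 -0.70964257]
the job is handed in; nothing more can be done
None
```

The canvas is clamped on the easel and the job is handed in, at 24.4 s of the 61 s allowed. I laid the largest strip canvas, picture up, on the two battens. Then I squeezed the lever and post to 37.6 mm and slid the clamp until the canvas met the ledge. I pressed the jaw springs in about 13 of their 15 mm (11.4 N), then let go so the tooth dropped into a notch.

Last checks before handing in:
- **Lever:** the lever is fully let go; it stands as far from the post as it did at the start (50.4 against 50.2 mm).
- **Clamp travel:** about 65 mm in the images, against 66 mm for 11 notches.
- **Jaw springs:** they are still pressed in about 9 to 10 mm by the images. Finger position gave about 8 mm, so the two differ slightly. It settled back from 13 mm on release, as the task describes, so it now holds at about 55–65% of the travel.
- **Canvas:** it is flush with the ledge and straight, about 1.2 mm off the mast's middle line, which is close to the camera's accuracy.
- **Surroundings:** the other things look unmoved by eye in the top and scene views. The gripper hovers clear with under 1 N on it.

**Failed first grasp:** my first attempt on the canvas closed on empty air above it. The real fingertips sit about 30 mm higher than the reported TCP. I confirmed this in two cameras and corrected for it in every later height.

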